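Lay out the prayer wheel kit on the cork mat

ROBOT

A 6-joint arm with a two-finger parallel gripper is mounted at the origin on the work surface. World frame = base frame: x ahead of the robot, y to its left, z up, the work surface at z = 0. Lengths are in mm, angles in degrees, forces in N, time in s.
With the tool pointing down it reaches from about 275 to 975 mm from the base axis. Payload 8.4 kg.
Tool frame: the origin (TCP) lies midway between the tips of the shut fingers; the grasp point (between the pads) lies manip.pinch_z behind it (manip.pinch_z is the distance from the TCP to the grasp point, in mm); z points along the fingers, y is the line along which they close (so a half turn about z gives the same grasp; the last joint's range is limited). The gripper opens to 92 mm and grips with 3 to 60 N. Pads are 20 mm wide; open, the fingers measure 128 mm over their backs; the gripper's body (75 mm by 189 mm) begins 69 mm behind the grasp point.
Start: joints at [70.279, 20.225, 93.587, -0, 66.188, -0.138], TCP at [209.488, 588.848, 176.383] pointing down, gripper open.
Joint ranges: [-150.9, 150.9], [-52.94, 120.26], [3.33, 152.33], [-74.26, 254.26], [0, 154.13], [-172.89, 172.89]. Speed limits (degrees/s): [127.2, 127.2, 159.86, 180, 180, 180].

INTERFACE

Orientations are given as a 3x3 rotation matrix whose columns are the frame's x, y, z axes.
In Python, from plant import manip gives the robot as it stands.
- The arm moves only by the shell command python3 -m pendant 'ROWS' [OPENING]. ROWS is JSON, a list of rows, each a list of 2 entries, a list of its own where there are three numbers: the shift along the world's x, y, z each as a share of 4 cm, from -1 to 1, then the turn, a rotation vector about the world's x, y, z each as a share of 0.08 rad, from -1 to 1. A call has exactly 10 rows; each row shifts and turns the commanded pose from where the row before left it; what a row does not reach is not made up. A row lasts 1/10 s, in which the tool goes at most 50 mm and 8.59 degrees, less where a joint would pass 70% of its speed; a pose out of reach is approached as far as the arm can. A call with a number of a shift or a turn outside -1 to 1 is refused whole. A call with a gripper value outside its range is refused whole. OPENING is the finger opening in mm, from 0 to 91.9, set as the call begins (- or left out, the last holds). The fingers move at their own pace and stop on an object; the grip force is fixed at half the most. Time passes only in rows, so rows that do not move let the fingers close, or fill a call up. It gives the time, the measured TCP pose, the force, the opening and the grip force at its end, in the units of the state.
- manip.observe(): the state, without advancing time (a new reading comes with each control period).
- manip.capture(name): name is "scene" or "top" or "wrist"; returns the picture (400x640x3 uint8, red, green, blue); there is no depth.
- manip.camera_info(name): a dict with "mtx" (3x3 intrinsics, pixels), "R" (3x3) and "t" (3): a world point X has camera coordinates R X + t; the wrist camera has in their place "mount" (4x4, takes a point from camera to tool coordinates, whose origin is the TCP and whose axes are the flange's). Camera axes: x right, y down, z forward; pixel columns grow to the right and rows downward; lengths in mm; the calibration is good to about 2 mm. A picture is of the moment at which its call begins: read the wrist's pose just before it. camera_info takes no time and is no camera call.
- manip.sign_off(): hands the job in; it is judged then, once.
Trained networks look in the newest picture that a camera, given by its name, has taken for a name from the list of things; names that differ only in an ending like _2 or _b are one class to them, and where a whole thing is asked for, a point or a joint stands for the part that bears it (a point fixed in the world has none). Each returns a list of dicts, best first, with "conf" (0 to 1); they miss things now and then, are a little off and sometimes report something else, mostly with a low value. They report only what shows in the picture. A call takes as long as a camera call.
- manip.masks_of(target, camera): "region" (400x640 bool, what is visible of it) and "centre" ([row, column] in pixels, amid what is visible of it).
The state is a dict: "time_s": time; "q": joint angles; "qd": joint speeds; "tau": joint torques, N m; "ee_pos": TCP position; "ee_rot": TCP orientation; "ft_force": force on the tool from outside, world axes, zero at the start; "ft_torque": the same for the moment, N m; "opening": opening from 0.0 (shut) to 1.0 (fully open); "grip_force": force on a finger pad.
Only numpy, scipy, OpenCV 4.12 (cv2) and the standard library are available. Lean on these libraries where they do the work, as an engineer would, in place of code of your own. Each camera call takes 0.05 s, during which the arm holds its last target. There are 200 camera calls.

TASK

Lay out the wheel's parts on the cork mat for assembly: the copper dome upright at the middle of the mat with the juniper knob standing centred on top of its neck, and on the mat's long centre line, halfway from the middle of the mat to each end, the wide brass ring towards the end nearer the vise and the narrow brass ring towards the other end, both flat. Lay the iron pin behind the dome (on the side away from the robot), parallel to the mat's long edges, centred on the dome and midway between the dome's rim and the mat's far edge. Let go of everything and leave the tin, hammer and brush where they are.

Things in the scene. Friction and masses are not known exactly. Their poses are not given: they have to be found in the camera images.
- mat: Fixed thin cork layout mat, a rectangle 190 mm (its x, short way) by 320 mm (its y, long way), 4 mm thick. Origin: centre of its underside. It lies turned by up to about 12 degrees; its +x axis points to its far long edge, away from the robot, its +y axis to the end on the robot's left. Everything but the mat itself lies off it at the start.
- vise: Fixed small grey and bright steel vise, base 110 x 90 mm, jaws up to 108 mm high, gripping an upright brass collar (32 mm wide, top at 116 mm); a sliding bar handle is at its far end, away from the robot, 91 mm from the origin. Origin: centre of the base's underside. It stands beyond the mat, far over to the left or to the right, so one end of the mat is clearly the nearer to it.
- dome: Loose hammered copper dome, solid, upright: round rim 60 mm across, the sides straight up to 10 mm, then rounding in to 36 mm high; above it a plain round neck 30 mm across from 36 to 52 mm high with a flat top, by which it is easily gripped. Origin: centre of its underside, z up.
- knob: Loose turned juniper wood knob, 42 mm high, upright: flat foot 24 mm across, a waist 18 mm across at 9 mm, straight-sided belly 32 mm across from 15 to 29 mm high, then tapering to the tip. Origin: centre of the foot's underside, z up.
- pin: Loose dark iron centre pin lying flat, 92 mm long in all: square shank 12 x 12 mm, 60 mm long, with a round 8 mm end 16 mm long at each end, both ends alike. Origin: the middle of the pin, on its axis (6 mm above what it lies on); x along the pin.
- wide_ring: Loose brass ring lying flat, the larger of the two: 52 mm outside, 34 mm hole, 14 mm high. Origin: centre of its underside, z up.
- narrow_ring: Loose brass ring lying flat, the smaller of the two: 32 mm outside, 20 mm hole, 14 mm high. Origin: centre of its underside, z up.
- tin: Bystander: loose upright metal tin, 66 mm across, 110 mm high, beyond the mat on the side away from the vise. Origin: centre of its underside. Not to be disturbed.
- hammer: Bystander: loose hammer 260 mm long lying to the far right, pointing away from the robot, not to be disturbed.
- brush: Bystander: loose bench brush lying to the far left, pointing away from the robot, not to be disturbed.

How it is judged:
By the outcome, as a careful person would: the job done as asked, in the order asked, and still so for the second after the job is handed in, with the robot touching nothing.
It also fails if it takes over 125 s, if anything falls off the work surface, if the arm or the gripper's body presses on something with over 40 N, if the wrist force passes 120 N, or if a joint passes its speed limit or range.

## Working session

There is one attempt and no reset: what is moved stays moved. The work goes in short steps, Python scripts to look and compute and a shell command to move; the robot and the scene stay as the last step left them, time stands still between calls to the robot, and variables do not carry over. Pictures are saved under pics/ and viewed, at most 14 in all, crops included, and the job is handed in when it is done.

```bash
ls; mkdir -p pics; python3 - <<'E'
from plant import manip
import cv2,numpy as np
s=manip.observe(); print(s['time_s'],s['ee_pos'],np.round(s['ee_rot'],3),s['opening'],manip.pinch_z)
for c in ['scene','top']:
    im=manip.capture(c); cv2.imwrite(f'pics/{c}0.png',im[:,:,::-1])
    i=manip.camera_info(c); print(c,np.round(i['mtx'],1).tolist(),np.round(i['R'],3).tolist(),np.round(i['t'],1).tolist())
    for n in ['mat','vise','dome','knob','pin','wide_ring','narrow_ring','tin','hammer','brush']:
        r=manip.masks_of(n,c)
        print(n,[(round(d['conf'],2),np.round(d['centre']).tolist(),int(d['region'].sum())) for d in r[:3]])
i=manip.camera_info('wrist');print(i)
print(manip.observe()['time_s'])
E
```

```text
pics
0.0 [209.30795228 588.31377425 175.6670364 ] [[-0.942  0.335 -0.   ]
 [ 0.335  0.942 -0.001]
 [-0.    -0.001 -1.   ]] 0.997987451845039 18.700000000000003
scene [[385.1, 0.0, 321.0], [0.0, 385.1, 202.3], [0.0, 0.0, 1.0]] [[0.107, 0.994, -0.018], [0.742, -0.092, -0.664], [-0.662, 0.058, -0.747]] [-44.7, -383.3, 1475.6]
mat [(0.86, [230.0, 327.0], 6370)]
vise []
dome [(0.8, [158.0, 403.0], 284), (0.38, [174.0, 240.0], 90)]
knob [(0.63, [175.0, 240.0], 134)]
pin []
wide_ring [(0.61, [197.0, 425.0], 139)]
narrow_ring [(0.57, [222.0, 201.0], 111)]
tin [(0.71, [260.0, 205.0], 1115)]
hammer [(0.66, [215.0, 150.0], 991)]
brush [(0.89, [177.0, 495.0], 593)]
top [[418.1, 0.0, 319.3], [0.0, 418.1, 199.7], [0.0, 0.0, 1.0]] [[-0.02, -1.0, 0.001], [-0.983, 0.02, -0.181], [0.181, -0.004, -0.983]] [-9.8, 522.5, 1487.3]
mat []
vise []
dome [(0.6, [248.0, 243.0], 183)]
knob []
pin [(0.53, [227.0, 325.0], 56)]
wide_ring [(0.43, [201.0, 239.0], 52)]
narrow_ring []
tin [(0.78, [148.0, 398.0], 354)]
hammer [(0.6, [208.0, 456.0], 686)]
brush [(0.61, [212.0, 177.0], 498), (0.28, [227.0, 319.0], 65)]
{'mtx': array([[283.79321668,   0.        , 314.75186044],
       [  0.        , 283.79321668, 198.12288279],
       [  0.        ,   0.        ,   1.        ]]), 'mount': array([[-4.67894538e-04, -9.59245644e-01, -2.82573134e-01,
         8.07022140e+01],
       [ 9.99999792e-01, -5.74075912e-04,  2.92969740e-04,
         8.89058661e-01],
       [-4.43248376e-04, -2.82572938e-01,  9.59245713e-01,
        -2.07990856e+02],
       [ 0.00000000e+00,  0.00000000e+00,  0.00000000e+00,
         1.00000000e+00]])}
1.1
```

View pics/scene0.png

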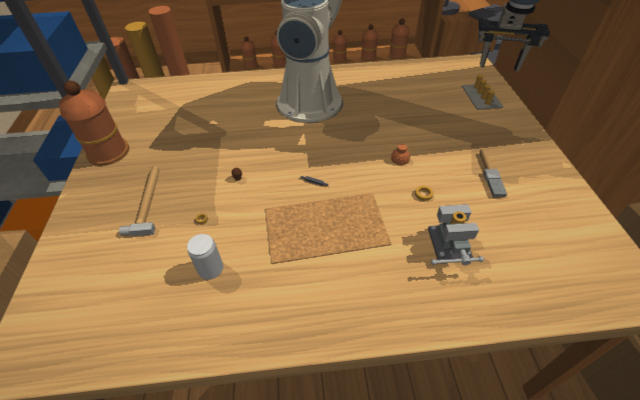

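View pics/top0.png

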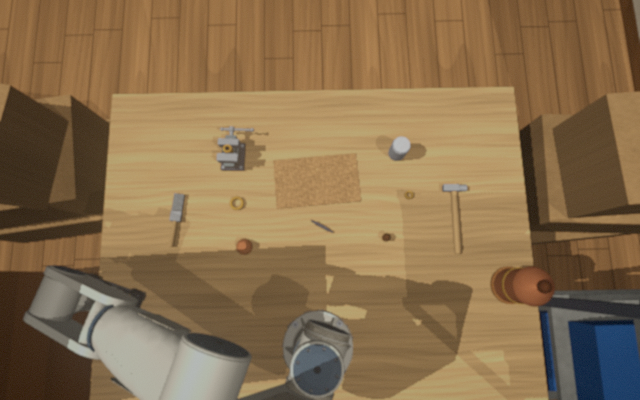

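The scene camera looks from the far side. It shows the dome at (col 401, row 157), wide ring (425,193), narrow ring (201,218), knob (237,173), pin (315,181), mat centre (327,227) and the tin (205,257). The vise (455,237) is on the robot's left, so the wide ring goes to mat +y. The top view agrees.

```bash
cat > h.py <<'E'
from plant import manip
import numpy as np, cv2
P={'dome':[(30,0),(30,10),(27,22),(20,32),(15,36),(15,52)],'knob':[(12,0),(9,9),(16,15),(16,29),(3,42)],
   'wide_ring':[(26,0),(26,14)],'narrow_ring':[(16,0),(16,14)],'tin':[(33,0),(33,110)]}
def cam(c):
    i=manip.camera_info(c)
    if c!='wrist': return i['mtx'],np.array(i['R']),np.array(i['t'])
    s=manip.observe(); T=np.eye(4); T[:3,:3]=s['ee_rot']; T[:3,3]=s['ee_pos']
    M=np.linalg.inv(T@i['mount']); return i['mtx'],M[:3,:3],M[:3,3]
def proj(C,X):
    p=(X@C[1].T+C[2])@C[0].T; return p[:,:2]/p[:,2:]
def back(C,uv,z):
    uv=np.atleast_2d(uv).astype(float)
    d=np.c_[uv,np.ones(len(uv))]@np.linalg.inv(C[0]).T@C[1]; o=-C[1].T@C[2]
    return o+d*((z-o[2])/d[:,2])[:,None]
def hullc(p):
    h=cv2.convexHull(np.float32(p)); m=cv2.moments(h); return np.array([m['m10'],m['m01']])/m['m00'],h
def shot(c,save=None):
    C=cam(c); im=manip.capture(c)
    if save: cv2.imwrite(f'pics/{save}.png',im[:,:,::-1])
    return C
def pts(n,yaw=0):
    if n in P:
        a=np.linspace(0,2*np.pi,36)
        return np.vstack([np.c_[r*np.cos(a),r*np.sin(a),0*a+z] for r,z in P[n]])
    if n=='mat': q=np.array([[x,y,z] for x in(-95,95) for y in(-160,160) for z in(0,4)],float)
    if n=='pin': q=np.array([[x,y,6+y2] for x,w in((-46,4),(-30,6),(30,6),(46,4)) for y in(-w,w) for y2 in(-w,w)],float)
    c,s=np.cos(yaw),np.sin(yaw); return q@np.array([[c,s,0],[-s,c,0],[0,0,1]])
def find(n,C,c,z0=0,top=1):
    """[(conf, x, y, yaw deg, hull IoU-ish area ratio)]"""
    out=[]
    for d in manip.masks_of(n,c)[:top]:
        m=d['region'].astype(np.uint8); k,l,st,_=cv2.connectedComponentsWithStats(m)
        b=1+np.argmax(st[1:,4]); v,u=np.nonzero(l==b); uv=np.c_[u,v]
        cc,h=hullc(uv); zh={'mat':4,'pin':8}.get(n,10)+z0; yaw=0
        if n in('mat','pin'):
            w=back(C,h[:,0],zh)[:,:2]; r=cv2.minAreaRect(np.float32(w)); B=cv2.boxPoints(r)
            e=B[1]-B[0]; f=B[2]-B[1]; L=e if np.hypot(*e)>np.hypot(*f) else f
            yaw=np.arctan2(L[1],L[0])
            if n=='mat': yaw-=np.pi/2
            yaw=(yaw+np.pi/2)%np.pi-np.pi/2
        x=back(C,cc,zh)[0,:2]
        for _ in range(6):
            pc,ph=hullc(proj(C,pts(n,yaw)+[x[0],x[1],z0]))
            x=x+back(C,cc,zh)[0,:2]-back(C,pc,zh)[0,:2]
        bb=uv.min(0).tolist()+uv.max(0).tolist()
        out.append((round(d['conf'],2),np.round(x,1).tolist(),round(np.degrees(yaw),1),round(cv2.contourArea(h)/cv2.contourArea(ph),2),bb))
    return out
def st():
    s=manip.observe(); R=np.array(s['ee_rot'])
    print('t',round(s['time_s'],2),'tcp',np.round(s['ee_pos'],1),'yaw(toolx from +y)',round(np.degrees(np.arctan2(-R[0,0],R[1,0])),2),'tilt',np.round(R[:,2],3),'open',round(s['opening']*92,1),'grip',round(s['grip_force'],1),'F',np.round(s['ft_force'],1),'q',np.round(s['q'],0))
def go(x,y,z=None):
    p=manip.observe()['ee_pos']; d=np.array([x,y,p[2] if z is None else z])-p; print('need shares',np.round(d/40,2))
E
python3 - <<'E'
from h import *
for c in ['scene','top']:
    C=shot(c)
    for n in ['mat','dome','knob','pin','wide_ring','narrow_ring','tin']: print(c,n,find(n,C,c))
C=cam('scene'); print('vise approx',back(C,[455,245],40), 'top corners', back(cam('top'),[[275,160],[357,154],[361,201],[280,207]],4))
st()
E
```

```text
scene mat [(0.8, [605.3, -6.6], np.float32(4.0), 0.99, [267, 194, 390, 263])]
scene dome [(0.85, [360.7, 265.0], np.float64(0.0), 0.97, [391, 144, 410, 165])]
scene knob [(0.69, [381.2, -258.0], np.float64(0.0), 0.87, [232, 168, 242, 180])]
scene pin []
scene wide_ring [(0.74, [521.5, 296.7], np.float64(0.0), 0.79, [416, 186, 433, 200])]
scene narrow_ring [(0.39, [543.3, -355.2], np.float64(0.0), 0.94, [195, 214, 207, 225])]
scene tin [(0.57, [709.6, -314.5], np.float64(0.0), 0.95, [188, 234, 224, 279])]
top mat [(0.66, [608.6, -10.3], np.float32(4.1), 1.02, [273, 153, 360, 208])]
top dome [(0.68, [360.1, 261.4], np.float64(0.0), 0.81, [237, 239, 251, 254])]
top knob [(0.54, [383.5, -262.9], np.float64(0.0), 0.8, [382, 233, 390, 241])]
top pin [(0.39, [428.9, -32.0], np.float32(62.1), 0.13, [318, 224, 327, 229])]
top wide_ring []
top narrow_ring [(0.59, [542.2, -356.3], np.float64(0.0), 0.47, [405, 192, 412, 198])]
top tin [(0.86, [709.6, -321.6], np.float64(0.0), 0.86, [389, 136, 409, 160])]
vise approx [[736.54028498 307.70566972  40.        ]] top corners [[ 688.95585327  146.66651906    4.        ]
 [ 706.53571116 -169.41826859    4.        ]
 [ 522.18304561 -177.7753365     4.        ]
 [ 505.39717002  128.04977917    4.        ]]
t 1.9 tcp [209.5 588.8 176.3] yaw(toolx from +y) 70.42 tilt [-0. -0. -1.] open 91.8 grip 0.0 F [-0.2 -0.2 -0.6] q [70. 20. 94.  0. 66. -0.]
```

```bash
python3 -m pendant '[[[0.34,-0.66,0.07],[0,0,-0.72]],[[0.34,-0.66,0.07],[0,0,-0.72]],[[0.34,-0.66,0.07],[0,0,-0.72]],[[0.34,-0.66,0.07],[0,0,-0.72]],[[0.34,-0.66,0.07],[0,0,-0.72]],[[0.34,-0.66,0.07],[0,0,-0.72]],[[0.34,-0.66,0.07],[0,0,-0.72]],[[0.34,-0.66,0.07],[0,0,-0.72]],[[0.34,-0.66,0.07],[0,0,-0.72]],[[0.34,-0.66,0.07],[0,0,-0.72]]]' 60
python3 -m pendant '[[[0.34,-0.66,0.07],[0,0,-0.72]],[[0.34,-0.66,0.07],[0,0,-0.72]],[[0.34,-0.66,0.07],[0,0,-0.72]],[[0.34,-0.66,0.07],[0,0,-0.72]],[[0.34,-0.66,0.07],[0,0,-0.72]],[[0.34,-0.66,0.07],[0,0,-0.72]],[[0.34,-0.66,0.07],[0,0,-0.72]],[[0.34,-0.66,0.07],[0,0,-0.72]],[[0.34,-0.66,0.07],[0,0,-0.72]],[[0,0,0],[0,0,0]]]'
python3 - <<'E'
from h import *
st(); C=shot('wrist','w1')
for n in ['mat','dome','knob','pin','wide_ring','narrow_ring']: print(n,find(n,C,'wrist'))
st()
E
```

```text
time_s: 2.9
ee_pos: [345.9, 323.8, 204.7]
ee_rot: [[-0.606, 0.796, 0.0], [0.796, 0.606, 0.0], [0.0, 0.0, -1.0]]
ft_force: [0.9, -0.0, -0.8]
opening: 0.657
grip_force: 0.0
time_s: 3.9
ee_pos: [469.4, 84.9, 230.1]
ee_rot: [[-0.13, 0.992, 0.001], [0.992, 0.13, -0.001], [-0.001, 0.001, -1.0]]
ft_force: [0.4, 1.0, 0.4]
opening: 0.654
grip_force: 0.0
t 3.9 tcp [469.4  84.9 230.1] yaw(toolx from +y) 7.47 tilt [ 0.001 -0.001 -1.   ] open 60.2 grip 0.0 F [0.4 1.  0.4] q [ 10.   4. 107.  -0.  69.   3.]
mat [(0.64, [600.2, 4.5], np.float32(4.0), 0.9, [326, 133, 463, 308])]
dome []
knob [(0.69, [380.3, -261.0], np.float64(0.0), 0.82, [233, 339, 250, 360])]
pin [(0.66, [430.3, -18.9], np.float32(56.9), 0.79, [269, 209, 298, 245])]
wide_ring [(0.81, [521.3, 295.1], np.float64(0.0), 0.89, [354, 0, 393, 41])]
narrow_ring []
t 4.25 tcp [467.5  88.  229.5] yaw(toolx from +y) 7.8 tilt [-0.  0. -1.] open 60.3 grip 0.0 F [-1.2  0.4  0.1] q [ 10.   4. 108.   0.  69.   3.]
```

View pics/w1.png

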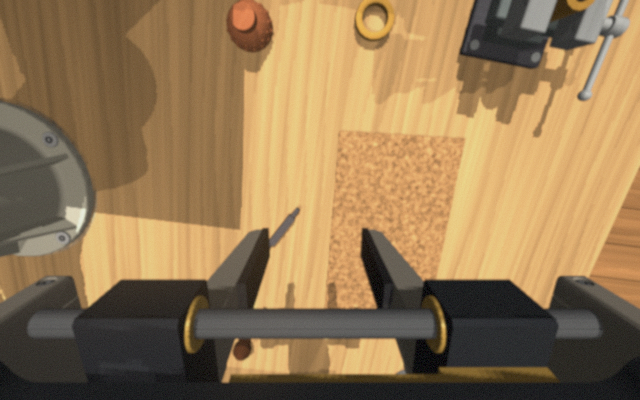

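```bash
cat >> h.py <<'E'
def matend(C):
    """mat centre & yaw from its +y end in the wrist picture"""
    m=manip.masks_of('mat','wrist')[0]['region']; v,u=np.nonzero(m)
    t=v.min(); W=[]
    rows=range(t+10,t+80); cols=range(int(np.percentile(u[v<t+60],12)),int(np.percentile(u[v<t+60],88)))
    L=back(C,[[u[v==r].min()-.5,r] for r in rows],4); Rr=back(C,[[u[v==r].max()+.5,r] for r in rows],4)
    T=back(C,[[c,v[u==c].min()-.5] for c in cols],4)
    f=lambda A:cv2.fitLine(np.float32(A[:,:2]),cv2.DIST_HUBER,0,.01,.01).ravel()
    l,r,tt=f(L),f(Rr),f(T)
    ang=[np.degrees(np.arctan(-a[0]/a[1])) for a in(l,r)]+[np.degrees(np.arctan(tt[1]/tt[0]))]
    y=np.radians(np.mean(ang)); ex=np.array([np.cos(y),np.sin(y)]); ey=np.array([-np.sin(y),np.cos(y)])
    a,b=l[2:]@ex,r[2:]@ex; top=tt[2:]@ey
    print('mat yaw',np.round(ang,1),'width',round(b-a,1),'centre',np.round((a+b)/2*ex+(top-160)*ey,1))
E
python3 - <<'E'
from h import *
C=shot('wrist'); matend(C)
for n in ['pin','wide_ring','knob','dome']: print(n,find(n,C,'wrist'))
st()
E
python3 -m pendant '[[[-0.54,0.36,-0.15],[0,0,-0.17]],[[-0.54,0.36,-0.15],[0,0,-0.17]],[[-0.54,0.36,-0.15],[0,0,-0.17]],[[-0.54,0.36,-0.15],[0,0,-0.17]],[[-0.54,0.36,-0.15],[0,0,-0.17]],[[0,0,0],[0,0,0]],[[0,0,0],[0,0,0]],[[0,0,0],[0,0,0]],[[0,0,0],[0,0,0]],[[0,0,0],[0,0,0]]]'
python3 - <<'E'
from h import *
C=shot('wrist')
for n in ['dome','wide_ring','mat']: print(n,find(n,C,'wrist'))
st()
E
```

```text
mat yaw [3.3 3.5 4.3] width 189.9 centre [603.1  -6.2]
pin [(0.9, [430.6, -16.9], np.float32(60.2), 0.71, [270, 210, 299, 248])]
wide_ring []
knob [(0.85, [380.3, -259.8], np.float64(0.0), 0.89, [233, 339, 250, 362])]
dome [(0.77, [357.4, 266.1], np.float64(0.0), 1.0, [228, 2, 274, 55])]
t 4.55 tcp [467.8  87.5 229.6] yaw(toolx from +y) 7.74 tilt [ 0.  0. -1.] open 60.3 grip 0.0 F [-0.2 -0.5 -0.2] q [ 10.   4. 108.   0.  69.   3.]
time_s: 5.55
ee_pos: [360.5, 159.0, 199.7]
ee_rot: [[-0.066, 0.998, 0.0], [0.998, 0.066, 0.0], [-0.0, 0.0, -1.0]]
ft_force: [-0.9, -0.8, 0.3]
opening: 0.655
grip_force: 0.0
dome []
wide_ring [(0.73, [520.7, 296.0], np.float64(0.0), 0.91, [424, 57, 465, 99])]
mat [(0.78, [600.0, 74.3], np.float32(-86.3), 0.49, [401, 186, 537, 283])]
t 5.75 tcp [360.1 159.1 199.6] yaw(toolx from +y) 3.8 tilt [-0. -0. -1.] open 60.0 grip 0.0 F [ 0.7 -0.1  0.2] q [ 24.  -3. 118.  -0.  65.  20.]
```

```bash
python3 - <<'E'
from h import *
C=shot('wrist','w2')
for n in ['dome','wide_ring']: print(n,find(n,C,'wrist',top=2))
st()
E
```

```text
dome [(0.62, [357.7, 265.6], np.float64(0.0), 1.01, [296, 70, 341, 118])]
wide_ring [(0.93, [521.2, 296.3], np.float64(0.0), 0.92, [424, 57, 466, 99])]
t 5.9 tcp [359.9 159.2 199.6] yaw(toolx from +y) 3.81 tilt [ 0. -0. -1.] open 60.0 grip 0.0 F [ 0.2 -0.3 -0.3] q [ 24.  -3. 118.  -0.  65.  20.]
```

View pics/w2.png

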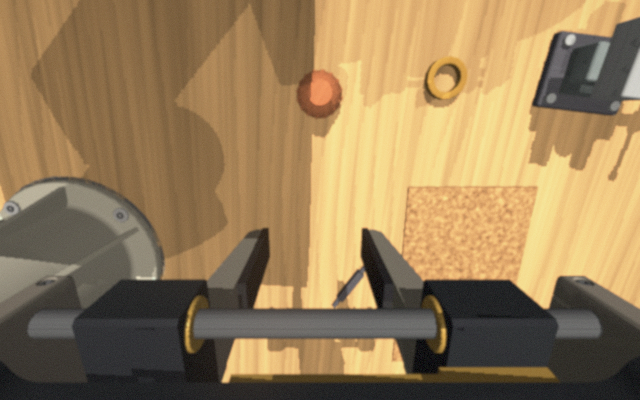

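```bash
python3 -m pendant '[[[-0.014,0.665,-0.5],[0,0,0]],[[-0.014,0.665,-0.5],[0,0,0]],[[-0.014,0.665,-0.5],[0,0,0]],[[-0.014,0.665,-0.5],[0,0,0]],[[0,0,0],[0,0,0]],[[0,0,-0.51],[0,0,0]],[[0,0,-0.51],[0,0,0]],[[0,0,-0.51],[0,0,0]],[[0,0,-0.51],[0,0,0]],[[0,0,0],[0,0,0]]]'
python3 -m pendant '[[[0,0,0],[0,0,0]],[[0,0,0],[0,0,0]],[[0,0,0],[0,0,0]],[[0,0,0],[0,0,0]],[[0,0,0],[0,0,0]],[[0,0,0],[0,0,0]],[[0,0,0],[0,0,0]],[[0,0,0],[0,0,0]],[[0,0,0],[0,0,0]],[[0,0,0],[0,0,0]]]' 10
python3 - <<'E'
from h import *
st()
C=shot('wrist','w3')
E
```

```text
time_s: 6.9
ee_pos: [356.4, 264.2, 36.6]
ee_rot: [[-0.067, 0.998, -0.003], [0.998, 0.067, -0.002], [-0.002, -0.003, -1.0]]
ft_force: [-0.2, -0.4, 0.3]
opening: 0.653
grip_force: 0.0
time_s: 7.9
ee_pos: [357.6, 265.6, 37.9]
ee_rot: [[-0.067, 0.998, -0.0], [0.998, 0.067, -0.0], [-0.0, -0.0, -1.0]]
ft_force: [-0.4, 0.2, -0.2]
opening: 0.106
grip_force: 0.0
t 7.9 tcp [357.6 265.6  37.9] yaw(toolx from +y) 3.82 tilt [-0. -0. -1.] open 9.7 grip 0.0 F [-0.4  0.2 -0.2] q [ 36.  16. 122.   0.  42.  33.]
```

View pics/w3.png

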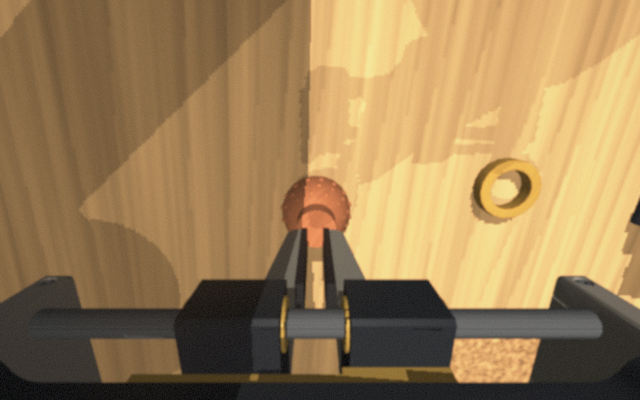

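```bash
python3 - <<'E'
from h import *
C=cam('wrist'); print(proj(C,np.array([[*manip.observe()['ee_pos']]])))
print(find('dome',C,'wrist',top=2),find('wide_ring',C,'wrist'))
for x in ([357.7,265.6],[358,275],[358,285]):
  p=proj(C,pts('dome')+[*x,0]); print(x,p.min(0),p.max(0), proj(C,np.array([[*x,52]])))
C=shot('scene','s3')
print(find('dome',C,'scene',top=2))
im=cv2.imread('pics/s3.png')[80:210,340:500]; cv2.imwrite('pics/s3c.png',cv2.resize(im,None,fx=4,fy=4,interpolation=2))
E
```

```text
[[315.12269336 222.49025765]]
[(0.9, [358.2, 265.8], np.float64(0.0), 0.97, [282, 176, 350, 247])] [(0.65, [521.0, 296.3], np.float64(0.0), 0.94, [472, 158, 540, 218])]
[357.7, 265.6] [281.05889818 175.06114716] [349.2455643  248.00153879] [[315.22769681 229.51686753]]
[358, 275] [281.75586406 164.53032109] [350.68018823 236.52779065] [[316.49953858 217.57101187]]
[358, 285] [282.14278139 153.0530416 ] [351.86942051 224.06502632] [[317.44488075 204.49366819]]
[(0.84, [358.8, 265.6], np.float64(0.0), 0.81, [392, 144, 409, 164]), (0.52, [619.8, -10.0], np.float64(0.0), 15.48, [266, 192, 390, 263])]
```

View pics/s3c.png

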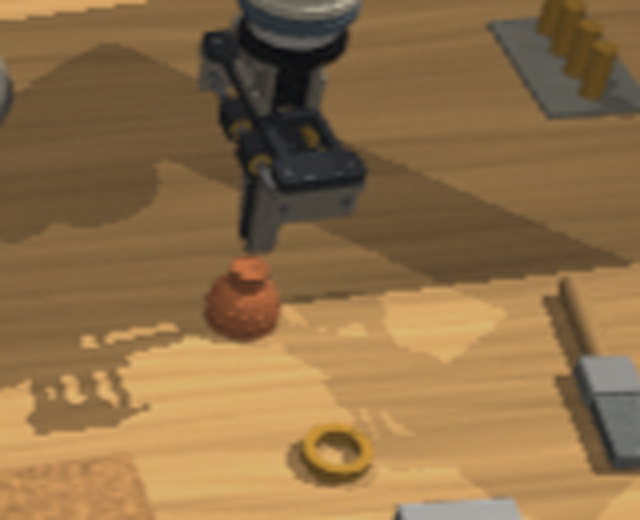

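```bash
python3 - <<'E'
from h import *
C=cam('scene')
for z in (20,38,52,60,70): print(z,((proj(C,np.array([[357.6,265.6,z]]))-[340,80])*4).round())
i=manip.camera_info('wrist'); M=np.linalg.inv(i['mount'])
for z in (-40,-20,-10,0):
  for y in (-5,5): print(z,y,proj((i['mtx'],M[:3,:3],M[:3,3]),np.array([[10,y,z],[-10,y,z]])).round().tolist())
E
```

```text
20 [[244. 296.]]
38 [[247. 278.]]
52 [[250. 265.]]
60 [[251. 257.]]
70 [[253. 247.]]
-40 -5 [[307.0, 231.0], [308.0, 259.0]]
-40 5 [[323.0, 231.0], [323.0, 259.0]]
-20 -5 [[308.0, 220.0], [308.0, 245.0]]
-20 5 [[322.0, 220.0], [322.0, 245.0]]
-10 -5 [[308.0, 215.0], [309.0, 240.0]]
-10 5 [[322.0, 215.0], [322.0, 240.0]]
0 -5 [[309.0, 210.0], [309.0, 234.0]]
0 5 [[322.0, 210.0], [321.0, 234.0]]
```

The crop shows the closed fingertips (260,248) ending above the neck's top (248,262). The tips are really about 28 mm short of the reported TCP, so I'll reopen and go lower.

```bash
python3 -m pendant '[[[0,0,0],[0,0,0]],[[0,0,0],[0,0,0]],[[0,0,0],[0,0,0]],[[0,0,0],[0,0,0]],[[0,0,0],[0,0,0]],[[0,0,-0.17],[0,0,0]],[[0,0,-0.17],[0,0,0]],[[0,0,-0.17],[0,0,0]],[[0,0,-0.17],[0,0,0]],[[0,0,0],[0,0,0]]]' 56
python3 -m pendant '[[[0,0,0],[0,0,0]],[[0,0,0],[0,0,0]],[[0,0,0],[0,0,0]],[[0,0,0],[0,0,0]],[[0,0,0],[0,0,0]],[[0,0,0],[0,0,0]],[[0,0,0],[0,0,0]],[[0,0,0],[0,0,0]],[[0,0,0],[0,0,0]],[[0,0,0],[0,0,0]]]' 20
python3 - <<'E'
from h import *
st()
C=shot('scene','s4'); shot('wrist','w4')
im=cv2.imread('pics/s4.png')[80:210,340:500]; im=cv2.resize(im,None,fx=3,fy=3,interpolation=2); w=cv2.imread('pics/w4.png')[140:400,160:480]
w=cv2.resize(w,(480,390)); cv2.imwrite('pics/c4.png',np.vstack([im,w])[:, :][:780])
cv2.imwrite('pics/c4.png',cv2.resize(np.hstack([im,w]),(800,325)))
E
```

```text
time_s: 9.15
ee_pos: [356.9, 265.1, 9.7]
ee_rot: [[-0.067, 0.998, -0.002], [0.998, 0.067, -0.001], [-0.001, -0.002, -1.0]]
ft_force: [-0.4, 0.1, -0.2]
opening: 0.61
grip_force: 0.0
time_s: 10.15
ee_pos: [358.1, 265.9, 11.0]
ee_rot: [[-0.067, 0.998, 0.001], [0.998, 0.067, 0.0], [0.0, 0.001, -1.0]]
ft_force: [2.5, -0.5, 4.0]
opening: 0.3
grip_force: 30.0
t 10.15 tcp [358.1 265.9  11. ] yaw(toolx from +y) 3.82 tilt [ 0.001  0.    -1.   ] open 27.6 grip 30.0 F [ 2.5 -0.5  4. ] q [ 36.  19. 123.  -0.  38.  33.]
```

View pics/c4.png

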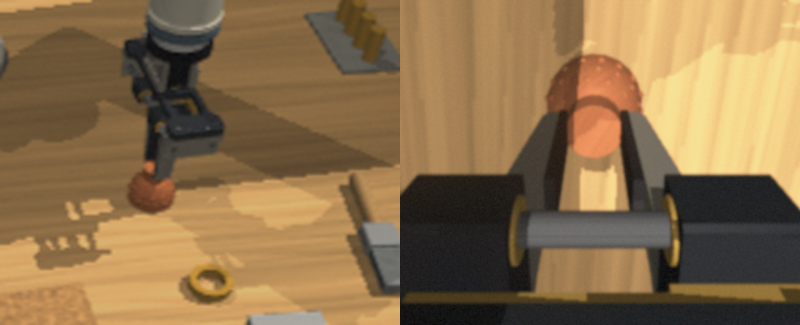

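```bash
python3 -m pendant '[[[0,0,0.4],[0,0,0]],[[0,0,0.8],[0,0,0]],[[0,0,0.8],[0,0,0]],[[0.4,-0.456,0],[0,0,0]],[[0.7,-0.8,0],[0,0,0]],[[0.7,-0.8,0],[0,0,0]],[[0.7,-0.8,0],[0,0,0]],[[0.7,-0.8,0],[0,0,0]],[[0.7,-0.8,0],[0,0,0]],[[0.7,-0.8,0],[0,0,0]]]'
python3 -m pendant '[[[0.7,-0.8,0],[0,0,0]],[[0.7,-0.8,0],[0,0,0]],[[0.135,-0.15,0],[0,0,0]],[[0,0,0],[0,0,0]],[[0,0,0],[0,0,0]],[[0,0,0],[0,0,0]],[[0,0,0],[0,0,0]],[[0,0,0],[0,0,0]],[[0,0,0],[0,0,0]],[[0,0,0],[0,0,0]]]'
python3 - <<'E'
from h import *
st(); C=shot('wrist','w5'); matend(C); print(find('mat',C,'wrist'))
z=manip.observe()['ee_pos'][2]-11; print(z,find('dome',C,'wrist',z0=z)); st()
E
```

```text
time_s: 11.25
ee_pos: [541.2, 53.9, 90.0]
ee_rot: [[-0.066, 0.998, -0.003], [0.998, 0.066, 0.0], [0.0, -0.002, -1.0]]
ft_force: [0.4, 1.8, -0.7]
opening: 0.298
grip_force: 30.0
time_s: 12.25
ee_pos: [603.0, -14.4, 90.9]
ee_rot: [[-0.067, 0.998, 0.0], [0.998, 0.067, -0.0], [-0.0, 0.0, -1.0]]
ft_force: [0.7, -0.0, -0.4]
opening: 0.29
grip_force: 30.0
t 12.25 tcp [603.  -14.4  90.9] yaw(toolx from +y) 3.83 tilt [ 0. -0. -1.] open 26.7 grip 30.0 F [ 0.7 -0.  -0.4] q [ -2.  24. 101.  -0.  56.  -5.]
mat yaw [3.8 4.5 3.8] width 190.0 centre [604.2  -6.6]
[(0.78, [603.0, 8.6], np.float32(3.8), 0.87, [213, 15, 420, 279])]
79.81638812320833 [(0.59, [603.0, -14.1], np.float64(0.0), 0.94, [277, 184, 353, 265])]
t 12.45 tcp [603.1 -14.6  90.8] yaw(toolx from +y) 3.81 tilt [-0. -0. -1.] open 27.1 grip 30.0 F [-0.   0.6 -1.7] q [ -2.  24. 101.  -0.  56.  -5.]
```

View pics/w5.png

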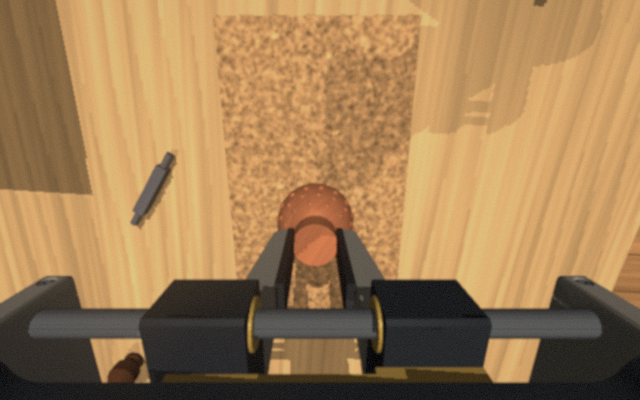

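```bash
python3 -m pendant '[[[0.013,0.1,0],[0,0,0]],[[0.012,0.1,0],[0,0,0]],[[0,0,-0.5],[0,0,0]],[[0,0,-0.5],[0,0,0]],[[0,0,-0.4],[0,0,0]],[[0,0,-0.25],[0,0,0]],[[0,0,-0.15],[0,0,0]],[[0,0,-0.08],[0,0,0]],[[0,0,0],[0,0,0]],[[0,0,0],[0,0,0]]]'
python3 - <<'E'
from h import *
st()
E
```

```text
time_s: 13.45
ee_pos: [604.6, -6.6, 16.2]
ee_rot: [[-0.067, 0.998, 0.001], [0.998, 0.067, 0.0], [-0.0, 0.001, -1.0]]
ft_force: [-0.2, -0.3, -2.0]
opening: 0.296
grip_force: 30.0
t 13.45 tcp [604.6  -6.6  16.2] yaw(toolx from +y) 3.81 tilt [ 0.001  0.    -1.   ] open 27.2 grip 30.0 F [-0.2 -0.3 -2. ] q [ -1.  29. 103.   0.  48.  -5.]
```

```bash
python3 -m pendant '[[[-0.015,0,-0.02],[0,0,0]],[[0,0,-0.015],[0,0,0]],[[0,0,0],[0,0,0]],[[0,0,0],[0,0,0]],[[0,0,0],[0,0,0]],[[0,0,0],[0,0,0]],[[0,0,0],[0,0,0]],[[0,0,0],[0,0,0]],[[0,0,0],[0,0,0]],[[0,0,0],[0,0,0]]]'
python3 -m pendant '[[[0,0,0],[0,0,0]],[[0,0,0],[0,0,0]],[[0,0,0],[0,0,0]],[[0,0,0],[0,0,0]],[[0,0,0],[0,0,0]],[[0,0,0.2],[0,0,0]],[[0,0,0.5],[0,0,0]],[[0,0,0.8],[0,0,0]],[[0,0,0.8],[0,0,0]],[[0,0,0.8],[0,0,0]]]' 60
python3 - <<'E'
from h import *
st(); go(381,-263,140)
E
```

```text
time_s: 14.45
ee_pos: [604.2, -6.7, 14.8]
ee_rot: [[-0.067, 0.998, 0.001], [0.998, 0.067, -0.0], [-0.0, 0.001, -1.0]]
ft_force: [0.2, -1.4, 5.3]
opening: 0.299
grip_force: 30.0
time_s: 15.45
ee_pos: [603.3, -6.6, 140.0]
ee_rot: [[-0.067, 0.998, 0.0], [0.998, 0.067, 0.0], [0.0, 0.0, -1.0]]
ft_force: [-0.5, 0.4, 0.1]
opening: 0.656
grip_force: 0.0
t 15.45 tcp [603.3  -6.6 140. ] yaw(toolx from +y) 3.82 tilt [ 0.  0. -1.] open 60.4 grip 0.0 F [-0.5  0.4  0.1] q [-1. 20. 98.  0. 61. -5.]
need shares [-5.56 -6.41  0.  ]
```

```bash
python3 -m pendant '[[[-0.555,-0.833,0],[0,0,0]],[[-0.555,-0.833,0],[0,0,0]],[[-0.555,-0.833,0],[0,0,0]],[[-0.555,-0.833,0],[0,0,0]],[[-0.555,-0.833,0],[0,0,0]],[[-0.555,-0.833,0],[0,0,0]],[[-0.555,-0.833,0],[0,0,0]],[[-0.555,-0.833,0],[0,0,0]],[[-0.555,-0.833,-0.25],[0,0,0]],[[-0.555,-0.833,-0.25],[0,0,0]]]'
python3 -m pendant '[[[0,0,0],[0,0,0]],[[0,0,0],[0,0,0]],[[0,0,0],[0,0,0]],[[0,0,0],[0,0,0]],[[0,0,0],[0,0,0]],[[0,0,0],[0,0,0]],[[0,0,0],[0,0,0]],[[0,0,0],[0,0,0]],[[0,0,0],[0,0,0]],[[0,0,0],[0,0,0]]]'
python3 - <<'E'
from h import *
st(); C=shot('wrist','w6'); print(find('knob',C,'wrist',top=2)); 
C=shot('wrist'); r=find('knob',C,'wrist',top=2);print(r,find('narrow_ring',C,'wrist'),find('pin',C,'wrist'));
if r: go(*r[0][1],20)
E
```

```text
time_s: 16.45
ee_pos: [380.8, -341.3, 119.0]
ee_rot: [[-0.067, 0.998, 0.001], [0.998, 0.067, -0.001], [-0.001, 0.001, -1.0]]
ft_force: [0.6, -0.6, -0.3]
opening: 0.651
grip_force: 0.0
time_s: 17.45
ee_pos: [381.4, -339.8, 118.2]
ee_rot: [[-0.066, 0.998, -0.0], [0.998, 0.066, 0.0], [0.0, -0.0, -1.0]]
ft_force: [-0.6, -0.6, 0.9]
opening: 0.655
grip_force: 0.0
t 17.45 tcp [ 381.4 -339.8  118.2] yaw(toolx from +y) 3.81 tilt [-0.  0. -1.] open 60.3 grip 0.0 F [-0.6 -0.6  0.9] q [-42.  14. 111.  -0.  55. -46.]
[(0.72, [381.0, -258.1], np.float64(0.0), 0.94, [305, 98, 335, 130])]
[(0.71, [380.6, -258.0], np.float64(0.0), 0.87, [305, 98, 334, 129])] [(0.61, [539.8, -352.8], np.float64(0.0), 0.81, [434, 194, 463, 220])] []
need shares [-0.02  2.05 -2.45]
```

View pics/w6.png

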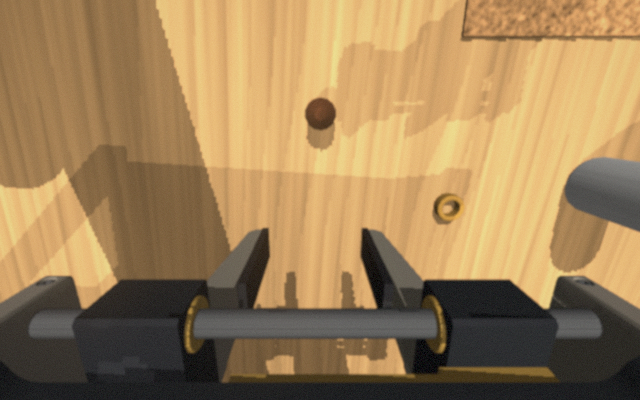

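```bash
python3 -m pendant '[[[-0.005,0.68,-0.4],[0,0,0]],[[-0.005,0.68,-0.4],[0,0,0]],[[-0.005,0.68,-0.4],[0,0,0]],[[0,0,-0.5],[0,0,0]],[[0,0,-0.5],[0,0,0]],[[0,0,-0.5],[0,0,0]],[[0,0,-0.4],[0,0,0]],[[0,0,-0.25],[0,0,0]],[[0,0,0],[0,0,0]],[[0,0,0],[0,0,0]]]' 56
python3 -m pendant '[[[0,0,0],[0,0,0]],[[0,0,0],[0,0,0]],[[0,0,0],[0,0,0]],[[0,0,0],[0,0,0]],[[0,0,0],[0,0,0]],[[0,0,0],[0,0,0]],[[0,0,0],[0,0,0]],[[0,0,0],[0,0,0]],[[0,0,0],[0,0,0]],[[0,0,0],[0,0,0]]]' 20
python3 - <<'E'
from h import *
st(); C=shot('scene','s7');C=shot('wrist','w7'); print(find('knob',C,'wrist'))
u,v=proj(cam('scene'),np.array([[381,-258,20]]))[0].astype(int)
im=cv2.imread('pics/s7.png')[v-65:v+65,u-80:u+80]; im=cv2.resize(im,None,fx=3,fy=3,interpolation=2); w=cv2.imread('pics/w7.png')[140:400,160:480]
cv2.imwrite('pics/c7.png',cv2.resize(np.hstack([im,cv2.resize(w,(480,390))]),(800,325)))
E
```

```text
time_s: 18.75
ee_pos: [381.0, -258.3, -15.6]
ee_rot: [[-0.066, 0.998, 0.0], [0.998, 0.066, -0.0], [-0.0, 0.0, -1.0]]
ft_force: [0.6, -0.0, 0.8]
opening: 0.611
grip_force: 0.0
time_s: 19.75
ee_pos: [381.2, -258.4, -15.4]
ee_rot: [[-0.067, 0.998, 0.001], [0.998, 0.067, -0.0], [-0.0, 0.001, -1.0]]
ft_force: [-0.8, -0.2, 6.0]
opening: 0.33
grip_force: 30.0
t 19.75 tcp [ 381.2 -258.4  -15.4] yaw(toolx from +y) 3.82 tilt [ 0.001 -0.    -1.   ] open 30.3 grip 30.0 F [-0.8 -0.2  6. ] q [-34.  23. 122.  -0.  36. -38.]
[(0.62, [380.7, -257.8], np.float64(0.0), 0.93, [291, 215, 338, 269])]
```

View pics/c7.png

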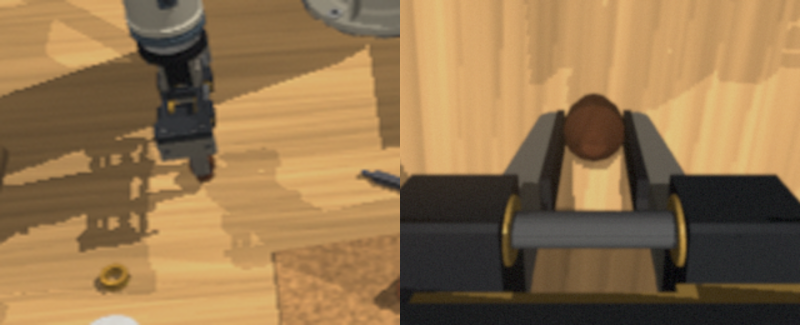

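```bash
python3 -m pendant '[[[0,0,0.6],[0,0,0]],[[0,0,0.9],[0,0,0]],[[0.796,0.566,0.8],[0,0,0]],[[0.796,0.566,0.83],[0,0,0]],[[0.796,0.566,0],[0,0,0]],[[0.796,0.566,0],[0,0,0]],[[0.796,0.566,0],[0,0,0]],[[0.796,0.566,0],[0,0,0]],[[0.796,0.566,0],[0,0,0]],[[0,0,0],[0,0,0]]]'
python3 -m pendant '[[[0,0,0],[0,0,0]],[[0,0,0],[0,0,0]],[[0,0,0],[0,0,0]],[[0,0,0],[0,0,0]],[[0,0,0],[0,0,0]],[[0,0,0],[0,0,0]],[[0,0,0],[0,0,0]],[[0,0,0],[0,0,0]],[[0,0,0],[0,0,0]],[[0,0,0],[0,0,0]]]'
python3 - <<'E'
from h import *
st(); C=shot('wrist','w8'); print(find('dome',C,'wrist',z0=4)); matend(C)
z=manip.observe()['ee_pos'][2]+15.4; print(find('knob',C,'wrist',z0=z))
C=shot('wrist'); print(find('dome',C,'wrist',z0=4)); matend(C); print(find('knob',C,'wrist',z0=z)); st()
E
```

```text
time_s: 20.9
ee_pos: [606.1, -98.0, 108.1]
ee_rot: [[-0.069, 0.998, 0.002], [0.998, 0.069, 0.0], [0.0, 0.002, -1.0]]
ft_force: [-0.2, -0.7, 0.6]
opening: 0.324
grip_force: 30.0
time_s: 21.9
ee_pos: [602.6, -100.5, 108.2]
ee_rot: [[-0.067, 0.998, -0.0], [0.998, 0.067, 0.0], [0.0, -0.0, -1.0]]
ft_force: [-0.4, 0.2, 0.2]
opening: 0.325
grip_force: 30.0
t 21.9 tcp [ 602.6 -100.5  108.2] yaw(toolx from +y) 3.82 tilt [-0.  0. -1.] open 29.9 grip 30.0 F [-0.4  0.2  0.2] q [-10.  23.  99.   0.  58. -13.]
[(0.85, [603.7, -7.0], np.float64(0.0), 0.98, [292, 70, 351, 132])]
mat yaw [5.2 2.9 3.8] width 190.5 centre [608.6 -73.9]
[(0.79, [602.1, -99.8], np.float64(0.0), 0.94, [291, 215, 338, 269])]
[(0.81, [603.6, -7.1], np.float64(0.0), 1.01, [293, 70, 351, 132])]
mat yaw [3.9 3.  3.8] width 189.5 centre [607.6 -74. ]
[(0.74, [602.2, -100.0], np.float64(0.0), 0.94, [291, 215, 338, 269])]
t 22.3 tcp [ 602.6 -100.5  108.3] yaw(toolx from +y) 3.81 tilt [ 0. -0. -1.] open 30.0 grip 30.0 F [ 0.7 -0.4 -0.7] q [-10.  23.  99.  -0.  58. -13.]
```

View pics/w8.png

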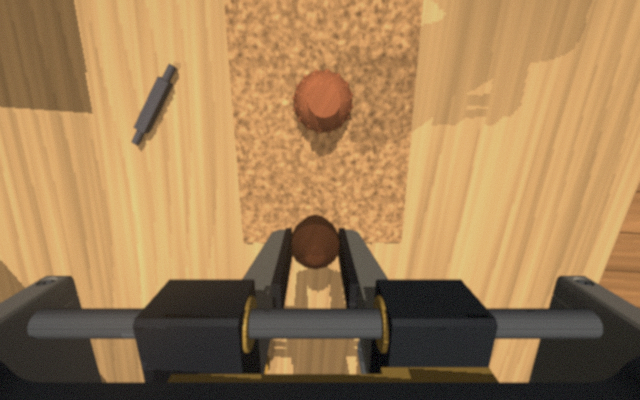

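```bash
python3 - <<'E'
from h import *
print(back(cam('wrist'),[[244,244],[402,243]],4).round(1))
E
python3 -m pendant '[[[0.0125,0.774,0],[0,0,0]],[[0.0125,0.774,0],[0,0,0]],[[0.0125,0.774,0],[0,0,0]],[[0,0,-0.6],[0,0,0]],[[0,0,-0.5],[0,0,0]],[[0,0,-0.35],[0,0,0]],[[0,0,-0.12],[0,0,0]],[[0,0,-0.05],[0,0,0]],[[0,0,0],[0,0,0]],[[0,0,0],[0,0,0]]]'
python3 - <<'E'
from h import *
st(); go(604.1,-7.6,40.6)
E
```

```text
[[ 521.8 -174.4    4. ]
 [ 711.5 -160.5    4. ]]
time_s: 23.3
ee_pos: [604.8, -7.8, 44.2]
ee_rot: [[-0.066, 0.998, 0.001], [0.998, 0.066, -0.0], [-0.0, 0.001, -1.0]]
ft_force: [0.3, 0.2, 0.1]
opening: 0.326
grip_force: 30.0
t 23.3 tcp [604.8  -7.8  44.2] yaw(toolx from +y) 3.8 tilt [ 0.001 -0.    -1.   ] open 30.0 grip 30.0 F [0.3 0.2 0.1] q [ -1.  27. 102.  -0.  51.  -5.]
need shares [-0.02  0.01 -0.09]
```

```bash
python3 -m pendant '[[[-0.015,0.005,-0.03],[0,0,0]],[[0,0,-0.03],[0,0,0]],[[0,0,-0.02],[0,0,0]],[[0,0,-0.01],[0,0,0]],[[0,0,0],[0,0,0]],[[0,0,0],[0,0,0]],[[0,0,0],[0,0,0]],[[0,0,0],[0,0,0]],[[0,0,0],[0,0,0]],[[0,0,0],[0,0,0]]]'
python3 - <<'E'
from h import *
st(); go(604.1,-7.6,40.6)
E
```

```text
time_s: 24.3
ee_pos: [603.7, -7.4, 40.6]
ee_rot: [[-0.067, 0.998, 0.0], [0.998, 0.067, -0.0], [-0.0, 0.0, -1.0]]
ft_force: [-1.9, -0.3, 6.8]
opening: 0.33
grip_force: 30.0
t 24.3 tcp [603.7  -7.4  40.6] yaw(toolx from +y) 3.82 tilt [ 0. -0. -1.] open 30.3 grip 30.0 F [-1.9 -0.3  6.8] q [ -1.  27. 102.  -0.  50.  -5.]
need shares [ 0.01 -0.   -0.  ]
```

```bash
python3 -m pendant '[[[0,0,0],[0,0,0]],[[0,0,0],[0,0,0]],[[0,0,0],[0,0,0]],[[0,0,0],[0,0,0]],[[0,0,0],[0,0,0]],[[0,0,0.2],[0,0,0]],[[0,0,0.6],[0,0,0]],[[0,0,1],[0,0,0]],[[0,0,1],[0,0,0]],[[0,0,0],[0,0,0]]]' 56
python3 -m pendant '[[[-0.25,0.7,-0.1],[0,0,0]],[[-0.25,0.7,-0.1],[0,0,0]],[[-0.25,0.7,-0.1],[0,0,0]],[[-0.25,0.7,-0.1],[0,0,0]],[[-0.25,0.7,-0.1],[0,0,0]],[[-0.25,0.7,-0.1],[0,0,0]],[[-0.25,0.7,-0.1],[0,0,0]],[[-0.25,0.7,-0.1],[0,0,0]],[[0,0,0],[0,0,0]],[[0,0,0],[0,0,0]]]' 80
python3 -m pendant '[[[0,0,0],[0,0,0]],[[0,0,0],[0,0,0]],[[0,0,0],[0,0,0]],[[0,0,0],[0,0,0]],[[0,0,0],[0,0,0]],[[0,0,0],[0,0,0]],[[0,0,0],[0,0,0]],[[0,0,0],[0,0,0]],[[0,0,0],[0,0,0]],[[0,0,0],[0,0,0]]]'
python3 - <<'E'
from h import *
st(); C=shot('wrist','w9'); r=find('wide_ring',C,'wrist'); print(r)
C=shot('scene','s9'); print(find('knob',C,'scene',z0=56),find('dome',C,'scene',z0=4))
u,v=proj(C,np.array([[604,-7,50]]))[0].astype(int)
im=cv2.imread('pics/s9.png')[v-50:v+50,u-80:u+80]; cv2.imwrite('pics/c9.png',cv2.resize(np.hstack([cv2.resize(im,None,fx=2.5,fy=2.5,interpolation=2),cv2.imread('pics/w9.png')[:250,:400]]),None,fx=1,fy=1))
go(521,296.3,-25)
E
```

```text
time_s: 25.3
ee_pos: [607.3, -7.5, 158.1]
ee_rot: [[-0.067, 0.998, 0.009], [0.998, 0.067, -0.0], [-0.001, 0.009, -1.0]]
ft_force: [0.3, -0.0, -0.1]
opening: 0.608
grip_force: 0.0
time_s: 26.3
ee_pos: [523.1, 216.8, 119.6]
ee_rot: [[-0.068, 0.998, -0.0], [0.998, 0.068, -0.0], [-0.0, -0.0, -1.0]]
ft_force: [-0.6, -0.0, -1.1]
opening: 0.871
grip_force: 0.0
time_s: 27.3
ee_pos: [523.5, 216.6, 119.8]
ee_rot: [[-0.067, 0.998, -0.0], [0.998, 0.067, 0.0], [0.0, -0.0, -1.0]]
ft_force: [-0.6, -0.5, -0.4]
opening: 0.87
grip_force: 0.0
t 27.3 tcp [523.5 216.6 119.8] yaw(toolx from +y) 3.82 tilt [-0.  0. -1.] open 80.0 grip 0.0 F [-0.6 -0.5 -0.4] q [ 22.  19. 104.   0.  57.  19.]
[(0.98, [521.3, 296.6], np.float64(0.0), 0.97, [294, 90, 342, 140])]
[(0.63, [603.3, -7.5], np.float64(0.0), 0.93, [319, 201, 331, 216])] [(0.62, [608.9, -8.9], np.float64(0.0), 0.78, [315, 214, 335, 233])]
need shares [-0.06  1.99 -3.62]
```

View pics/c9.png

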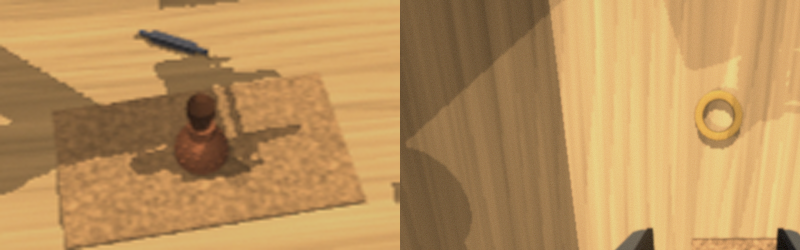

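```bash
python3 -m pendant '[[[-0.018,0.667,-0.5],[0,0,0]],[[-0.018,0.667,-0.5],[0,0,0]],[[-0.018,0.667,-0.5],[0,0,0]],[[0,0,-0.6],[0,0,0]],[[0,0,-0.6],[0,0,0]],[[0,0,-0.5],[0,0,0]],[[0,0,-0.25],[0,0,0]],[[0,0,-0.1],[0,0,0]],[[0,0,0],[0,0,0]],[[0,0,0],[0,0,0]]]' 74
python3 - <<'E'
from h import *
st(); C=shot('wrist','w10'); r=find('wide_ring',C,'wrist'); print(r)
C=shot('scene','s10')
u,v=proj(C,np.array([[521,296,20]]))[0].astype(int)
im=cv2.imread('pics/s10.png')[v-50:v+50,u-64:u+64]; cv2.imwrite('pics/c10.png',np.hstack([cv2.resize(im,None,fx=3,fy=3,interpolation=2),cv2.imread('pics/w10.png')[100:400,120:520]]))
E
```

```text
time_s: 28.55
ee_pos: [522.0, 296.9, -21.3]
ee_rot: [[-0.066, 0.998, 0.001], [0.998, 0.066, 0.001], [0.001, 0.001, -1.0]]
ft_force: [0.5, 0.0, 0.5]
opening: 0.805
grip_force: 0.0
t 28.55 tcp [522.  296.9 -21.3] yaw(toolx from +y) 3.81 tilt [ 0.001  0.001 -1.   ] open 74.1 grip 0.0 F [0.5 0.  0.5] q [ 29.  32. 104.  -0.  43.  26.]
[(0.6, [521.4, 296.8], np.float64(0.0), 0.93, [277, 201, 351, 275])]
```

View pics/c10.png

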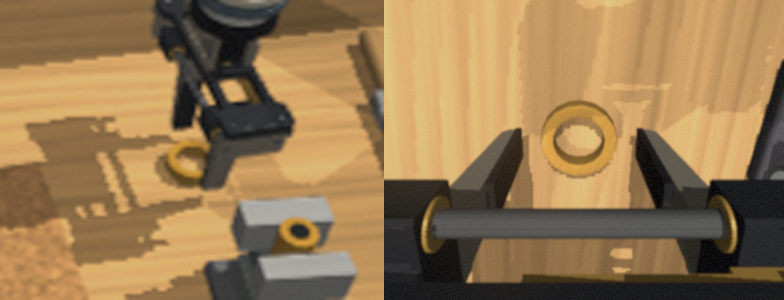

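```bash
python3 - <<'E'
from h import *
C=cam('scene'); u,v=proj(C,np.array([[521,296,20]]))[0].astype(int)
for x in (559,577):
 for y in (286,306):
  for z in (0,8,20): print(x,y,z,((proj(C,np.array([[x,y,z]]))[0]-[u-64,v-50])*3).round())
print('ring', ((proj(C,np.array([[521.3,296.6,7]]))[0]-[u-64,v-50])*3).round())
C=cam('wrist');e=manip.observe()['ee_pos']
for dx in (-38,38):
 for dy in (-10,10):
  for dz in (0,20,30,40): print(dx,dy,dz,(proj(C,np.array([[e[0]+dx,e[1]+dy,e[2]+dz]]))[0]-[120,100]).round())
E
```

```text
559 286 0 [192. 195.]
559 286 8 [193. 190.]
559 286 20 [195. 181.]
559 306 0 [212. 193.]
559 306 8 [213. 188.]
559 306 20 [216. 179.]
577 286 0 [197. 209.]
577 286 8 [198. 204.]
577 286 20 [201. 195.]
577 306 0 [217. 207.]
577 306 8 [219. 202.]
577 306 20 [221. 193.]
ring [192. 161.]
-38 -10 0 [146. 131.]
-38 -10 20 [142. 142.]
-38 -10 30 [139. 148.]
-38 -10 40 [136. 155.]
-38 10 0 [147. 107.]
-38 10 20 [142. 116.]
-38 10 30 [140. 121.]
-38 10 40 [137. 127.]
38 -10 0 [242. 137.]
38 -10 20 [246. 148.]
38 -10 30 [249. 155.]
38 -10 40 [252. 162.]
38 10 0 [245. 113.]
38 10 20 [250. 123.]
38 10 30 [252. 128.]
38 10 40 [255. 134.]
```

```bash
python3 -m pendant '[[[0,0,-0.08],[0,0,0]],[[0,0,-0.05],[0,0,0]],[[0,0,-0.03],[0,0,0]],[[0,0,0],[0,0,0]],[[0,0,0],[0,0,0]],[[0,0,0],[0,0,0]],[[0,0,0],[0,0,0]],[[0,0,0],[0,0,0]],[[0,0,0],[0,0,0]],[[0,0,0],[0,0,0]]]'
python3 -m pendant '[[[0,0,0],[0,0,0]],[[0,0,0],[0,0,0]],[[0,0,0],[0,0,0]],[[0,0,0],[0,0,0]],[[0,0,0],[0,0,0]],[[0,0,0],[0,0,0]],[[0,0,0],[0,0,0]],[[0,0,0],[0,0,0]],[[0,0,0],[0,0,0]],[[0,0,0],[0,0,0]]]' 40
python3 - <<'E'
from h import *
st()
C=shot('wrist'); r=find('wide_ring',C,'wrist'); print(r)
E
```

```text
time_s: 29.7
ee_pos: [521.4, 296.6, -28.5]
ee_rot: [[-0.067, 0.998, 0.0], [0.998, 0.067, 0.0], [0.0, 0.0, -1.0]]
ft_force: [-0.8, -0.5, 0.4]
opening: 0.803
grip_force: 0.0
time_s: 30.7
ee_pos: [521.4, 296.6, -28.5]
ee_rot: [[-0.067, 0.998, 0.0], [0.998, 0.067, 0.0], [0.0, 0.0, -1.0]]
ft_force: [0.6, -0.1, -0.1]
opening: 0.546
grip_force: 30.0
t 30.7 tcp [521.4 296.6 -28.5] yaw(toolx from +y) 3.81 tilt [ 0.  0. -1.] open 50.2 grip 30.0 F [ 0.6 -0.1 -0.1] q [ 29.  33. 105.   0.  43.  26.]
[(0.88, [520.9, 296.8], np.float64(0.0), 0.94, [276, 203, 353, 281])]
```

```bash
python3 -m pendant '[[[0,0,0.3],[0,0,0]],[[0,0,0.6],[0,0,0]],[[0,0,0.6],[0,0,0]],[[0.278,-0.8,0],[0,0,0]],[[0.278,-0.8,0],[0,0,0]],[[0.278,-0.8,0],[0,0,0]],[[0.278,-0.8,0],[0,0,0]],[[0.278,-0.8,0],[0,0,0]],[[0.278,-0.8,0],[0,0,0]],[[0.278,-0.8,0],[0,0,0]]]'
python3 -m pendant '[[[0,0,0],[0,0,0]],[[0,0,0],[0,0,0]],[[0,0,-0.4],[0,0,0]],[[0,0,-0.4],[0,0,0]],[[0,0,-0.3],[0,0,0]],[[0,0,-0.12],[0,0,0]],[[0,0,-0.05],[0,0,0]],[[0,0,0],[0,0,0]],[[0,0,0],[0,0,0]],[[0,0,0],[0,0,0]]]'
python3 - <<'E'
from h import *
st(); go(599.1,72.7,-24.5)
C=shot('wrist'); r=find('wide_ring',C,'wrist',z0=7); print(r); matend(C)
E
```

```text
time_s: 31.8
ee_pos: [599.6, 71.3, 32.3]
ee_rot: [[-0.067, 0.998, 0.0], [0.998, 0.067, 0.0], [0.0, 0.0, -1.0]]
ft_force: [0.9, -0.5, -0.9]
opening: 0.546
grip_force: 30.0
time_s: 32.8
ee_pos: [599.7, 72.7, -18.8]
ee_rot: [[-0.067, 0.998, 0.001], [0.998, 0.067, 0.0], [0.0, 0.001, -1.0]]
ft_force: [-0.3, -0.3, -0.8]
opening: 0.542
grip_force: 30.0
t 32.8 tcp [599.7  72.7 -18.8] yaw(toolx from +y) 3.82 tilt [ 0.001  0.    -1.   ] open 49.9 grip 30.0 F [-0.3 -0.3 -0.8] q [  7.  32. 104.   0.  44.   3.]
need shares [-0.01  0.   -0.14]
[(0.89, [599.2, 71.5], np.float64(0.0), 0.97, [276, 203, 353, 281])]
mat yaw [3.9 3.  3.8] width 189.3 centre [603.1  -6.6]
```

```bash
python3 -m pendant '[[[-0.01,0,-0.08],[0,0,0]],[[0,0,-0.04],[0,0,0]],[[0,0,-0.02],[0,0,0]],[[0,0,0],[0,0,0]],[[0,0,0],[0,0,0]],[[0,0,0],[0,0,0]],[[0,0,0],[0,0,0]],[[0,0,0],[0,0,0]],[[0,0,0],[0,0,0]],[[0,0,0],[0,0,0]]]'
python3 -m pendant '[[[0,0,0],[0,0,0]],[[0,0,0],[0,0,0]],[[0,0,0],[0,0,0]],[[0,0,0],[0,0,0]],[[0,0,0.3],[0,0,0]],[[0,0,0.8],[0,0,0]],[[0,0,1],[0,0,0]],[[0,0,1],[0,0,0]],[[0,0,1],[0,0,0]],[[0,0,0],[0,0,0]]]' 64
python3 - <<'E'
from h import *
st(); go(540,-430,120)
E
```

```text
time_s: 33.95
ee_pos: [598.6, 72.6, -24.6]
ee_rot: [[-0.067, 0.998, -0.0], [0.998, 0.067, -0.0], [-0.0, -0.0, -1.0]]
ft_force: [-1.9, 0.2, 6.0]
opening: 0.544
grip_force: 30.0
time_s: 34.95
ee_pos: [602.6, 73.1, 145.8]
ee_rot: [[-0.067, 0.998, 0.01], [0.998, 0.067, 0.001], [0.001, 0.01, -1.0]]
ft_force: [0.2, -0.9, 0.1]
opening: 0.698
grip_force: 0.0
t 34.95 tcp [602.6  73.1 145.8] yaw(toolx from +y) 3.81 tilt [ 0.01   0.001 -1.   ] open 64.3 grip 0.0 F [ 0.2 -0.9  0.1] q [ 7. 20. 98.  0. 61.  3.]
need shares [ -1.57 -12.58  -0.65]
```

```bash
python3 -m pendant '[[[-0.113,-0.973,0],[0,0,0]],[[-0.113,-0.973,0],[0,0,0]],[[-0.113,-0.973,0],[0,0,0]],[[-0.113,-0.973,0],[0,0,0]],[[-0.113,-0.973,0],[0,0,0]],[[-0.113,-0.973,0],[0,0,0]],[[-0.113,-0.973,0],[0,0,0]],[[-0.113,-0.973,0],[0,0,0]],[[-0.113,-0.973,0],[0,0,0]],[[-0.113,-0.973,0],[0,0,0]]]' 50
python3 -m pendant '[[[-0.113,-0.973,-0.2],[0,0,0]],[[-0.113,-0.973,-0.2],[0,0,0]],[[-0.113,-0.973,-0.2],[0,0,0]],[[0,0,0],[0,0,0]],[[0,0,0],[0,0,0]],[[0,0,0],[0,0,0]],[[0,0,0],[0,0,0]],[[0,0,0],[0,0,0]],[[0,0,0],[0,0,0]],[[0,0,0],[0,0,0]]]'
python3 - <<'E'
from h import *
st(); C=shot('wrist'); r=find('narrow_ring',C,'wrist'); print(r)
C=shot('wrist'); r+=find('narrow_ring',C,'wrist'); print(r); go(*r[0][1],-29)
E
```

```text
time_s: 35.95
ee_pos: [552.9, -318.0, 139.0]
ee_rot: [[-0.066, 0.998, -0.0], [0.998, 0.066, 0.0], [0.0, -0.0, -1.0]]
ft_force: [0.4, -0.1, 0.1]
opening: 0.544
grip_force: 0.0
time_s: 36.95
ee_pos: [540.3, -433.0, 115.3]
ee_rot: [[-0.067, 0.998, 0.0], [0.998, 0.067, -0.0], [-0.0, 0.0, -1.0]]
ft_force: [1.0, -0.4, -0.5]
opening: 0.548
grip_force: 0.0
t 36.95 tcp [ 540.3 -433.   115.3] yaw(toolx from +y) 3.85 tilt [ 0. -0. -1.] open 50.4 grip 0.0 F [ 1.  -0.4 -0.5] q [-39.  29.  88.  -0.  63. -43.]
[(0.6, [540.0, -353.0], np.float64(0.0), 0.92, [306, 100, 334, 131])]
[(0.6, [540.0, -353.0], np.float64(0.0), 0.92, [306, 100, 334, 131]), (0.23, [756.4, -303.5], np.float64(0.0), 10.46, [448, 29, 609, 125])]
need shares [-0.    2.01 -3.6 ]
```

```bash
python3 -m pendant '[[[0,0.667,-0.5],[0,0,0]],[[0,0.667,-0.5],[0,0,0]],[[0,0.667,-0.5],[0,0,0]],[[0,0,-0.6],[0,0,0]],[[0,0,-0.6],[0,0,0]],[[0,0,-0.5],[0,0,0]],[[0,0,-0.28],[0,0,0]],[[0,0,-0.1],[0,0,0]],[[0,0,0],[0,0,0]],[[0,0,0],[0,0,0]]]'
python3 -m pendant '[[[0,0,0],[0,0,0]],[[0,0,0],[0,0,0]],[[0,0,0],[0,0,0]],[[0,0,0],[0,0,0]],[[0,0,0],[0,0,0]],[[0,0,0],[0,0,0]],[[0,0,0],[0,0,0]],[[0,0,0],[0,0,0]],[[0,0,0],[0,0,0]],[[0,0,0],[0,0,0]]]' 20
python3 - <<'E'
from h import *
st(); C=shot('wrist'); r=find('narrow_ring',C,'wrist'); print(r)
E
```

```text
time_s: 38.15
ee_pos: [540.6, -353.8, -27.3]
ee_rot: [[-0.066, 0.998, 0.001], [0.998, 0.066, -0.001], [-0.001, 0.001, -1.0]]
ft_force: [0.1, -0.4, 0.4]
opening: 0.547
grip_force: 0.0
time_s: 39.15
ee_pos: [540.4, -353.6, -27.5]
ee_rot: [[-0.067, 0.998, 0.001], [0.998, 0.067, -0.001], [-0.001, 0.001, -1.0]]
ft_force: [-0.5, 1.6, 5.9]
opening: 0.323
grip_force: 30.0
t 39.15 tcp [ 540.4 -353.6  -27.5] yaw(toolx from +y) 3.82 tilt [ 0.001 -0.001 -1.   ] open 29.7 grip 30.0 F [-0.5  1.6  5.9] q [-33.  36.  98.  -0.  46. -37.]
[(0.95, [539.8, -352.6], np.float64(0.0), 0.9, [291, 216, 338, 265])]
```

```bash
python3 -m pendant '[[[0,0,0.3],[0,0,0]],[[0,0,0.6],[0,0,0]],[[0,0,0.6],[0,0,0]],[[0.248,0.95,0],[0,0,0]],[[0.248,0.95,0],[0,0,0]],[[0.248,0.95,0],[0,0,0]],[[0.248,0.95,0],[0,0,0]],[[0.248,0.95,0],[0,0,0]],[[0.248,0.95,0],[0,0,0]],[[0.248,0.95,0],[0,0,0]]]'
python3 -m pendant '[[[0,0,0],[0,0,0]],[[0,0,0],[0,0,0]],[[0,0,-0.4],[0,0,0]],[[0,0,-0.4],[0,0,0]],[[0,0,-0.3],[0,0,0]],[[0,0,-0.12],[0,0,0]],[[0,0,-0.05],[0,0,0]],[[0,0,0],[0,0,0]],[[0,0,0],[0,0,0]],[[0,0,0],[0,0,0]]]'
python3 - <<'E'
from h import *
st(); go(609.9,-87.5,-23.5)
C=shot('wrist'); r=find('narrow_ring',C,'wrist',z0=8); print(r)
E
```

```text
time_s: 40.25
ee_pos: [609.7, -85.7, 32.5]
ee_rot: [[-0.067, 0.998, 0.0], [0.998, 0.067, -0.0], [-0.0, 0.0, -1.0]]
ft_force: [0.6, -0.7, -0.8]
opening: 0.32
grip_force: 30.0
time_s: 41.25
ee_pos: [609.9, -87.3, -18.4]
ee_rot: [[-0.067, 0.998, 0.001], [0.998, 0.067, -0.0], [-0.0, 0.001, -1.0]]
ft_force: [1.0, 0.1, 0.6]
opening: 0.319
grip_force: 30.0
t 41.25 tcp [609.9 -87.3 -18.4] yaw(toolx from +y) 3.82 tilt [ 0.001 -0.    -1.   ] open 29.3 grip 30.0 F [1.  0.1 0.6] q [ -8.  33. 102.  -0.  45. -12.]
need shares [-0.   -0.   -0.13]
[(0.87, [609.4, -86.7], np.float64(0.0), 0.91, [292, 215, 337, 265])]
```

```bash
python3 -m pendant '[[[0,0,-0.08],[0,0,0]],[[0,0,-0.035],[0,0,0]],[[0,0,-0.015],[0,0,0]],[[0,0,0],[0,0,0]],[[0,0,0],[0,0,0]],[[0,0,0],[0,0,0]],[[0,0,0],[0,0,0]],[[0,0,0],[0,0,0]],[[0,0,0],[0,0,0]],[[0,0,0],[0,0,0]]]'
python3 -m pendant '[[[0,0,0],[0,0,0]],[[0,0,0],[0,0,0]],[[0,0,0],[0,0,0]],[[0,0,0],[0,0,0]],[[0,0,0.3],[0,0,0]],[[0,0,0.8],[0,0,0]],[[0,0,1],[0,0,0]],[[0,0,1],[0,0,0]],[[0,0,1],[0,0,0]],[[0,0,0],[0,0,0]]]' 46
python3 -m pendant '[[[-0.875,-0.05,-0.1],[0,0,0]],[[-0.875,-0.05,-0.1],[0,0,0]],[[-0.875,-0.05,-0.1],[0,0,0]],[[-0.875,-0.05,-0.1],[0,0,0]],[[-0.875,-0.05,-0.1],[0,0,0]],[[0,0,0],[0,0,0]],[[0,0,0],[0,0,0]],[[0,0,0],[0,0,0]],[[0,0,0],[0,0,0]],[[0,0,0],[0,0,0]]]'
python3 - <<'E'
from h import *
st(); C=shot('wrist','w11')
r=find('pin',C,'wrist'); print(r); C=shot('wrist'); r=find('pin',C,'wrist'); print(r);st()
E
```

```text
time_s: 42.35
ee_pos: [609.5, -87.3, -23.5]
ee_rot: [[-0.067, 0.998, 0.0], [0.998, 0.067, -0.0], [-0.0, 0.0, -1.0]]
ft_force: [-2.8, 0.5, 7.8]
opening: 0.32
grip_force: 30.0
time_s: 43.35
ee_pos: [613.3, -87.8, 146.7]
ee_rot: [[-0.067, 0.998, 0.01], [0.998, 0.067, -0.001], [-0.002, 0.01, -1.0]]
ft_force: [0.1, 0.3, 0.8]
opening: 0.501
grip_force: 0.0
time_s: 44.35
ee_pos: [435.3, -97.3, 119.9]
ee_rot: [[-0.067, 0.998, 0.0], [0.998, 0.067, -0.0], [-0.0, 0.0, -1.0]]
ft_force: [0.3, 0.5, -0.3]
opening: 0.501
grip_force: 0.0
t 44.35 tcp [435.3 -97.3 119.9] yaw(toolx from +y) 3.84 tilt [ 0. -0. -1.] open 46.1 grip 0.0 F [ 0.3  0.5 -0.3] q [-13.   8. 118.  -0.  54. -17.]
[(0.56, [428.2, -21.6], np.float32(60.2), 0.89, [289, 81, 339, 156])]
[(0.57, [428.1, -22.3], np.float32(60.7), 0.98, [289, 81, 340, 156])]
t 44.55 tcp [434.6 -97.2 119.7] yaw(toolx from +y) 3.82 tilt [-0.  0. -1.] open 45.7 grip 0.0 F [ 0.5  0.5 -0.4] q [-13.   8. 118.   0.  54. -17.]
```

View pics/w11.png

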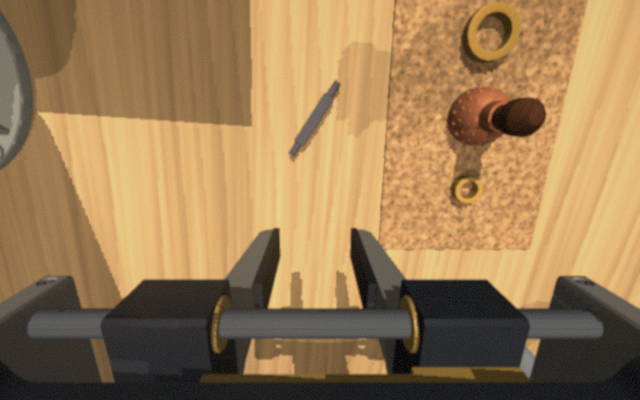

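```bash
python3 - <<'E'
from h import *
C=cam('wrist'); e=back(C,[[291.5,156.5],[339.5,81.5]],6)[:,:2]; d=e[1]-e[0]
print('pin ends',e.round(1),'mid',e.mean(0).round(1),'len',np.hypot(*d).round(1),'ang',np.degrees(np.arctan2(d[1],d[0])).round(1))
E
python3 -m pendant '[[[-0.029,0.218,0],[0,0,-1]],[[-0.029,0.218,0],[0,0,-1]],[[-0.029,0.218,0],[0,0,-1]],[[-0.029,0.218,0],[0,0,-1]],[[-0.029,0.218,0],[0,0,-1]],[[-0.029,0.218,0],[0,0,-1]],[[-0.029,0.218,0],[0,0,-1]],[[-0.029,0.218,0],[0,0,-0.22]],[[0,0,0],[0,0,0]],[[0,0,0],[0,0,0]]]' 34
python3 -m pendant '[[[0,0,-0.2],[0.87,-0.488,0]],[[0,0,-0.2],[0.87,-0.488,0]],[[0,0,-0.2],[0.87,-0.488,0]],[[0,0,-0.2],[0.87,-0.488,0]],[[0,0,-0.2],[0.87,-0.488,0]],[[0,0,-0.2],[0.87,-0.488,0]],[[0,0,-0.2],[0.87,-0.488,0]],[[0,0,0],[0,0,0]],[[0,0,0],[0,0,0]],[[0,0,0],[0,0,0]]]'
python3 - <<'E'
from h import *
st(); C=shot('wrist','w12'); print(find('pin',C,'wrist',top=2)); print(np.round(manip.observe()['ee_rot'],3))
E
```

```text
pin ends [[405.6 -63.5]
 [452.7  18.8]] mid [429.2 -22.3] len 94.8 ang 60.2
time_s: 45.55
ee_pos: [425.3, -27.6, 119.8]
ee_rot: [[0.488, 0.873, 0.0], [0.873, -0.488, -0.0], [-0.0, 0.0, -1.0]]
ft_force: [-0.9, -0.6, -0.0]
opening: 0.37
grip_force: 0.0
time_s: 46.55
ee_pos: [425.6, -27.7, 64.3]
ee_rot: [[0.415, 0.872, 0.259], [0.741, -0.489, 0.461], [0.529, 0.001, -0.849]]
ft_force: [0.1, 0.7, 0.2]
opening: 0.366
grip_force: 0.0
t 46.55 tcp [425.6 -27.7  64.3] yaw(toolx from +y) -29.24 tilt [ 0.259  0.461 -0.849] open 33.7 grip 0.0 F [0.1 0.7 0.2] q [-33.  16. 130.  46.  47. -40.]
[(0.67, [428.0, -21.9], np.float32(60.4), 0.9, [309, 182, 321, 275])]
[[ 0.413  0.873  0.259]
 [ 0.741 -0.488  0.461]
 [ 0.529  0.002 -0.849]]
```

View pics/w12.png

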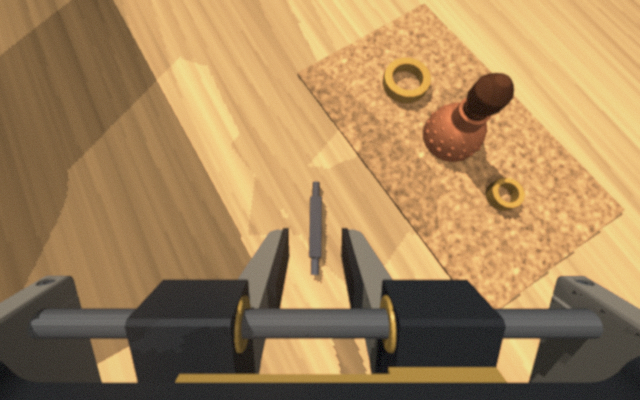

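That picture shows the pin lined up between the fingers, column 316, rows 182–275. It was also my fifteenth viewing, one over the limit of 14, so I won't open any more and will work from numbers only.

```bash
python3 -m pendant '[[[0,0,-0.6],[0,0,0]],[[0,0,-0.6],[0,0,0]],[[0,0,-0.5],[0,0,0]],[[0,0,-0.25],[0,0,0]],[[0,0,-0.1],[0,0,0]],[[0,0,-0.04],[0,0,0]],[[0,0,0],[0,0,0]],[[0,0,0],[0,0,0]],[[0,0,0],[0,0,0]],[[0,0,0],[0,0,0]]]'
python3 -m pendant '[[[0,0,0],[0,0,0]],[[0,0,0],[0,0,0]],[[0,0,0],[0,0,0]],[[0,0,0],[0,0,0]],[[0,0,0],[0,0,0]],[[0,0,0],[0,0,0]],[[0,0,0],[0,0,0]],[[0,0,0],[0,0,0]],[[0,0,0],[0,0,0]],[[0,0,0],[0,0,0]]]' 2
python3 - <<'E'
from h import *
st(); C=shot('wrist','w13'); print(find('pin',C,'wrist',top=2))
E
```

```text
time_s: 47.65
ee_pos: [425.4, -27.7, -19.4]
ee_rot: [[0.414, 0.872, 0.26], [0.74, -0.489, 0.462], [0.53, 0.001, -0.848]]
ft_force: [0.8, 0.2, 0.4]
opening: 0.373
grip_force: 0.0
time_s: 48.65
ee_pos: [425.8, -27.5, -19.0]
ee_rot: [[0.414, 0.872, 0.261], [0.739, -0.489, 0.463], [0.531, 0.001, -0.847]]
ft_force: [-3.9, -4.6, 14.9]
opening: 0.025
grip_force: 21.6
t 48.65 tcp [425.8 -27.5 -19. ] yaw(toolx from +y) -29.26 tilt [ 0.261  0.463 -0.847] open 2.3 grip 21.6 F [-3.9 -4.6 14.9] q [-34.  27. 131.  57.  39. -55.]
[(0.8, [425.7, -14.4], np.float32(67.5), 1.03, [294, 143, 320, 273])]
```

```bash
python3 -m pendant '[[[0,0,0],[0,0,0]],[[0,0,0],[0,0,0]],[[0,0,0],[0,0,0]],[[0,0,0.3],[0,0,0]],[[0,0,0.7],[0,0,0]],[[0,0,0.7],[0,0,0]],[[0,0,0],[0,0,0]],[[0,0,0],[0,0,0]],[[0,0,0],[0,0,0]],[[0,0,0],[0,0,0]]]' 40
python3 - <<'E'
from h import *
for _ in range(3):
    C=shot('wrist'); r=manip.masks_of('pin','wrist'); print(find('pin',C,'wrist',top=2))
st(); C=shot('scene'); print(find('pin',C,'scene'))
E
```

```text
time_s: 49.75
ee_pos: [424.6, -27.1, 47.3]
ee_rot: [[0.416, 0.872, 0.258], [0.739, -0.489, 0.463], [0.53, -0.002, -0.848]]
ft_force: [-0.4, -0.6, 0.6]
opening: 0.43
grip_force: 0.0
[(0.8, [416.4, -15.0], np.float32(68.5), 0.89, [293, 177, 311, 273])]
[(0.75, [416.7, -14.4], np.float32(69.3), 1.0, [291, 176, 311, 274])]
[(0.74, [416.2, -15.9], np.float32(68.1), 0.94, [292, 177, 311, 275])]
t 50.2 tcp [425.2 -27.5  48.2] yaw(toolx from +y) -29.28 tilt [ 0.259  0.462 -0.848] open 40.0 grip 0.0 F [-1.2 -0.5 -0.3] q [-33.  18. 130.  48.  46. -42.]
[(0.65, [418.9, -11.7], np.float32(71.3), 0.7, [304, 175, 330, 181])]
```

```bash
python3 -m pendant '[[[-0.124,0.121,0],[0,0,0.86]],[[-0.124,0.121,0],[0,0,0.86]],[[0,0,0],[0,0,0]],[[0,0,-0.6],[0,0,0]],[[0,0,-0.6],[0,0,0]],[[0,0,-0.4],[0,0,0]],[[0,0,-0.12],[0,0,0]],[[0,0,-0.06],[0,0,0]],[[0,0,0],[0,0,0]],[[0,0,0],[0,0,0]]]'
python3 - <<'E'
from h import *
st(); C=shot('wrist','w14'); print(find('pin',C,'wrist',top=1))
E
```

```text
time_s: 51.3
ee_pos: [415.7, -18.1, -22.4]
ee_rot: [[0.309, 0.931, 0.194], [0.79, -0.365, 0.493], [0.53, 0.001, -0.848]]
ft_force: [0.0, -0.1, -0.1]
opening: 0.435
grip_force: 0.0
t 51.3 tcp [415.7 -18.1 -22.4] yaw(toolx from +y) -21.38 tilt [ 0.194  0.493 -0.848] open 40.1 grip 0.0 F [ 0.  -0.1 -0.1] q [-33.  28. 130.  52.  42. -56.]
[(0.91, [416.6, -15.2], np.float32(67.9), 0.95, [306, 148, 325, 279])]
```

```bash
python3 -m pendant '[[[0,0,-0.03],[0,0,0]],[[0,0,-0.02],[0,0,0]],[[0,0,0],[0,0,0]],[[0,0,0],[0,0,0]],[[0,0,0],[0,0,0]],[[0,0,0],[0,0,0]],[[0,0,0],[0,0,0]],[[0,0,0],[0,0,0]],[[0,0,0],[0,0,0]],[[0,0,0],[0,0,0]]]'
python3 -m pendant '[[[0,0,0],[0,0,0]],[[0,0,0],[0,0,0]],[[0,0,0],[0,0,0]],[[0,0,0],[0,0,0]],[[0,0,0],[0,0,0]],[[0,0,0],[0,0,0]],[[0,0,0],[0,0,0]],[[0,0,0],[0,0,0]],[[0,0,0],[0,0,0]],[[0,0,0],[0,0,0]]]' 5
python3 - <<'E'
from h import *
st(); C=shot('wrist','w15'); print(find('pin',C,'wrist',top=1))
E
```

```text
time_s: 52.4
ee_pos: [415.3, -17.9, -25.0]
ee_rot: [[0.309, 0.931, 0.193], [0.79, -0.365, 0.493], [0.53, 0.0, -0.848]]
ft_force: [-0.5, 0.3, 0.5]
opening: 0.432
grip_force: 0.0
time_s: 53.4
ee_pos: [415.3, -17.9, -25.0]
ee_rot: [[0.309, 0.931, 0.193], [0.79, -0.365, 0.493], [0.53, 0.0, -0.848]]
ft_force: [0.3, -0.8, 0.5]
opening: 0.119
grip_force: 30.0
t 53.4 tcp [415.3 -17.9 -25. ] yaw(toolx from +y) -21.39 tilt [ 0.193  0.493 -0.848] open 11.0 grip 30.0 F [ 0.3 -0.8  0.5] q [-33.  29. 130.  52.  41. -57.]
[(0.88, [416.0, -14.8], np.float32(67.4), 0.92, [306, 146, 324, 279])]
```

```bash
python3 -m pendant '[[[0,0,0],[0,0,0]],[[0,0,0],[0,0,0]],[[0,0,0],[0,0,0]],[[0,0,0],[0,0,0]],[[0,0,0.05],[0,0,0]],[[0.015,0.038,0.02],[0.61,-0.239,0]],[[0.015,0.037,0.02],[0.61,-0.239,0]],[[0,0,0],[0,0,0]],[[0,0,0],[0,0,0]],[[0,0,0],[0,0,0]]]' 30
python3 - <<'E'
from h import *
st(); C=shot('wrist'); print(find('pin',C,'wrist',top=1))
E
python3 -m pendant '[[[0,0,0],[0,0,0]],[[0,0,0],[0,0,0]],[[0,0,0],[0,0,0]],[[0,0,0],[0,0,0]],[[0,0,0],[0,0,0]],[[0,0,0],[0,0,0]],[[0,0,0],[0,0,0]],[[0,0,0],[0,0,0]],[[0,0,0],[0,0,0]],[[0,0,0],[0,0,0]]]' 5
python3 - <<'E'
from h import *
st(); C=shot('wrist'); print(find('pin',C,'wrist',top=1))
E
```

```text
time_s: 54.5
ee_pos: [416.4, -14.8, -21.3]
ee_rot: [[0.288, 0.931, 0.224], [0.734, -0.365, 0.573], [0.615, 0.0, -0.789]]
ft_force: [0.8, 0.2, -0.1]
opening: 0.326
grip_force: 0.0
t 54.5 tcp [416.4 -14.8 -21.3] yaw(toolx from +y) -21.39 tilt [ 0.224  0.573 -0.789] open 30.0 grip 0.0 F [ 0.8  0.2 -0.1] q [-37.  32. 129.  55.  46. -64.]
[(0.86, [415.8, -15.2], np.float32(67.7), 0.93, [306, 152, 324, 280])]
time_s: 55.6
ee_pos: [416.5, -14.8, -21.3]
ee_rot: [[0.287, 0.931, 0.225], [0.733, -0.365, 0.574], [0.616, 0.0, -0.788]]
ft_force: [1.3, 1.3, 2.3]
opening: 0.118
grip_force: 30.0
t 55.6 tcp [416.5 -14.8 -21.3] yaw(toolx from +y) -21.39 tilt [ 0.225  0.574 -0.788] open 10.9 grip 30.0 F [1.3 1.3 2.3] q [-37.  32. 129.  55.  46. -64.]
[(0.63, [415.4, -15.6], np.float32(67.9), 0.97, [305, 152, 324, 281])]
```

```bash
python3 -m pendant '[[[0,0,0.3],[0,0,0]],[[0,0,0.9],[0,0,0]],[[0,0,1],[0,0,0]],[[0,0,1],[0,0,0]],[[0,0,0],[0,0,0]],[[0,0,0],[0,0,0]],[[0,0,0],[0,0,0]],[[0,0,0],[0,0,0]],[[0,0,0],[0,0,0]],[[0,0,0],[0,0,0]]]'
python3 -m pendant '[[[0.696,0.035,0],[0,0,0.613]],[[0.696,0.035,0],[0,0,0.613]],[[0.696,0.035,0],[0,0,0.613]],[[0.696,0.035,0],[0,0,0.613]],[[0.696,0.035,0],[0,0,0.613]],[[0.696,0.035,0],[0,0,0.613]],[[0.696,0.035,0],[0,0,0.613]],[[0.696,0.035,0],[0,0,0.613]],[[0.696,0.035,0],[0,0,0.613]],[[0,0,0],[0,0,0]]]'
python3 -m pendant '[[[0,0,0],[0,0,0]],[[0,0,0],[0,0,0]],[[0,0,0],[0,0,0]],[[0,0,0],[0,0,0]],[[0,0,0],[0,0,0]],[[0,0,0],[0,0,0]],[[0,0,0],[0,0,0]],[[0,0,0],[0,0,0]],[[0,0,0],[0,0,0]],[[0,0,0],[0,0,0]]]'
python3 - <<'E'
from h import *
st(); go(666.8,-2.2,-17.3); C=shot('wrist','w16'); 
z=manip.observe()['ee_pos'][2]+21.3; print(find('pin',C,'wrist',z0=z),find('knob',C,'wrist',z0=56),find('dome',C,'wrist',z0=4),find('wide_ring',C,'wrist',z0=4),find('narrow_ring',C,'wrist',z0=4),find('mat',C,'wrist'))
C=shot('scene'); print(find('knob',C,'scene',z0=56),find('wide_ring',C,'scene',z0=4),find('narrow_ring',C,'scene',z0=4))
E
```

```text
time_s: 56.7
ee_pos: [416.1, -14.6, 106.0]
ee_rot: [[0.288, 0.931, 0.224], [0.733, -0.365, 0.574], [0.616, -0.002, -0.788]]
ft_force: [0.8, -0.2, -1.0]
opening: 0.12
grip_force: 30.0
time_s: 57.7
ee_pos: [670.3, -1.7, 105.5]
ee_rot: [[-0.056, 0.998, -0.042], [0.786, 0.07, 0.614], [0.616, 0.002, -0.788]]
ft_force: [1.0, 0.7, -2.0]
opening: 0.119
grip_force: 30.0
time_s: 58.7
ee_pos: [667.0, -2.2, 106.6]
ee_rot: [[-0.054, 0.998, -0.042], [0.786, 0.068, 0.614], [0.616, 0.0, -0.788]]
ft_force: [-0.3, -0.9, -1.9]
opening: 0.118
grip_force: 30.0
t 58.7 tcp [667.   -2.2 106.6] yaw(toolx from +y) 3.9 tilt [-0.042  0.614 -0.788] open 10.8 grip 30.0 F [-0.3 -0.9 -1.9] q [-20.  38.  86.  35.  77. -39.]
need shares [-0.01  0.   -3.1 ]
[(0.8, [666.9, -3.3], np.float32(-87.8), 0.96, [305, 152, 324, 281])] [(0.59, [603.1, -7.0], np.float64(0.0), 0.92, [222, 213, 260, 251])] [(0.61, [603.0, -7.9], np.float64(0.0), 0.78, [228, 221, 282, 276])] [(0.87, [598.0, 72.0], np.float64(0.0), 0.91, [240, 161, 283, 203])] [(0.61, [602.3, -8.2], np.float64(0.0), 2.63, [228, 220, 282, 276])] [(0.64, [587.2, 78.1], np.float32(3.9), 0.62, [164, 128, 342, 308])]
[(0.31, [538.2, 476.0], np.float64(0.0), 4.11, [479, 148, 507, 196])] [(0.7, [599.4, 71.5], np.float64(0.0), 0.82, [345, 212, 362, 227])] []
```

```bash
python3 -m pendant '[[[-0.005,0.01,-0.6],[0,0,0]],[[0,0,-0.6],[0,0,0]],[[0,0,-0.6],[0,0,0]],[[0,0,-0.4],[0,0,0]],[[0,0,-0.2],[0,0,0]],[[0,0,0],[0,0,0]],[[0,0,0],[0,0,0]],[[0,0,0],[0,0,0]],[[0,0,0],[0,0,0]],[[0,0,0],[0,0,0]]]'
python3 -m pendant '[[[0,0,-0.1],[0,0,0]],[[0,0,-0.1],[0,0,0]],[[0,0,-0.1],[0,0,0]],[[0,0,-0.1],[0,0,0]],[[0,0,0],[0,0,0]],[[0,0,0],[0,0,0]],[[0,0,0],[0,0,0]],[[0,0,0],[0,0,0]],[[0,0,0],[0,0,0]],[[0,0,0],[0,0,0]]]'
python3 - <<'E'
from h import *
st(); go(666.8,-1.8,-17.3); C=shot('wrist','w17'); 
z=manip.observe()['ee_pos'][2]+21.3; print(find('pin',C,'wrist',z0=z),find('knob',C,'wrist',z0=56),find('dome',C,'wrist',z0=4))
E
```

```text
time_s: 60.25
ee_pos: [667.2, -2.0, 11.3]
ee_rot: [[-0.054, 0.998, -0.041], [0.786, 0.068, 0.614], [0.616, 0.001, -0.788]]
ft_force: [-0.1, -1.0, -1.0]
opening: 0.117
grip_force: 30.0
time_s: 61.25
ee_pos: [666.9, -1.9, -5.2]
ee_rot: [[-0.054, 0.998, -0.042], [0.786, 0.068, 0.614], [0.616, 0.0, -0.788]]
ft_force: [0.1, -0.4, -1.3]
opening: 0.116
grip_force: 30.0
t 61.25 tcp [666.9  -1.9  -5.2] yaw(toolx from +y) 3.9 tilt [-0.042  0.614 -0.788] open 10.7 grip 30.0 F [ 0.1 -0.4 -1.3] q [-20.  46.  88.  37.  69. -45.]
need shares [-0.   0.  -0.3]
[(0.95, [666.6, -2.8], np.float32(-86.7), 0.91, [305, 153, 323, 281])] [(0.92, [603.4, -6.9], np.float64(0.0), 1.0, [151, 142, 225, 213])] [(0.57, [606.6, -9.7], np.float64(0.0), 0.88, [180, 173, 270, 259])]
```

Still no contact and the knob is undisturbed (603.4, -6.9). I'll go down the last 12 mm in small rows.

```bash
python3 -m pendant '[[[0,0,-0.08],[0,0,0]],[[0,0,-0.08],[0,0,0]],[[0,0,-0.06],[0,0,0]],[[0,0,0],[0,0,0]],[[0,0,0],[0,0,0]],[[0,0,0],[0,0,0]],[[0,0,0],[0,0,0]],[[0,0,0],[0,0,0]],[[0,0,0],[0,0,0]],[[0,0,0],[0,0,0]]]'
python3 -m pendant '[[[0,0,-0.03],[0,0,0]],[[0,0,-0.03],[0,0,0]],[[0,0,-0.02],[0,0,0]],[[0,0,0],[0,0,0]],[[0,0,0],[0,0,0]],[[0,0,0],[0,0,0]],[[0,0,0],[0,0,0]],[[0,0,0],[0,0,0]],[[0,0,0],[0,0,0]],[[0,0,0],[0,0,0]]]'
python3 - <<'E'
from h import *
st(); C=shot('wrist','w18'); 
print(find('pin',C,'wrist',z0=4),find('knob',C,'wrist',z0=56),find('dome',C,'wrist',z0=4))
E
```

```text
time_s: 62.45
ee_pos: [666.9, -1.9, -14.1]
ee_rot: [[-0.054, 0.998, -0.042], [0.786, 0.068, 0.614], [0.616, 0.0, -0.788]]
ft_force: [0.8, 0.6, -0.8]
opening: 0.118
grip_force: 30.0
time_s: 63.45
ee_pos: [666.9, -1.9, -17.2]
ee_rot: [[-0.054, 0.998, -0.042], [0.786, 0.068, 0.614], [0.616, 0.0, -0.788]]
ft_force: [-1.2, -1.3, 3.4]
opening: 0.119
grip_force: 30.0
t 63.45 tcp [666.9  -1.9 -17.2] yaw(toolx from +y) 3.9 tilt [-0.042  0.614 -0.788] open 11.0 grip 30.0 F [-1.2 -1.3  3.4] q [-20.  47.  88.  37.  68. -45.]
[(0.58, [666.6, -2.7], np.float32(-85.5), 0.94, [306, 151, 324, 280])] [(0.56, [603.1, -6.6], np.float64(0.0), 0.97, [137, 129, 219, 204])] [(0.73, [606.9, -10.1], np.float64(0.0), 0.86, [172, 167, 268, 256])]
```

```bash
python3 -m pendant '[[[0,0,0],[0,0,0]],[[0,0,0],[0,0,0]],[[0,0,0],[0,0,0]],[[0,0,0],[0,0,0]],[[0.01,-0.12,0.16],[0,0,0]],[[0.02,-0.3,0.39],[0,0,0]],[[0.03,-0.43,0.55],[0,0,0]],[[0,0,0.9],[0,0,0]],[[0,0,0.9],[0,0,0]],[[0,0,0.9],[0,0,0]]]' 24
python3 -m pendant '[[[0,-0.5,0.3],[-1,-0.068,0]],[[0,-0.5,0.3],[-1,-0.068,0]],[[0,-0.5,0.3],[-1,-0.068,0]],[[0,-0.5,0.3],[-1,-0.068,0]],[[0,-0.5,0.3],[-1,-0.068,0]],[[0,-0.5,0.3],[-1,-0.068,0]],[[0,-0.5,0.3],[-1,-0.068,0]],[[0,-0.5,0.3],[-1,-0.068,0]],[[0,0,0],[-0.29,-0.02,0]],[[0,0,0],[0,0,0]]]' 60
python3 -m pendant '[[[0,0,0],[0,0,0]],[[0,0,0],[0,0,0]],[[0,0,0],[0,0,0]],[[0,0,0],[0,0,0]],[[0,0,0],[0,0,0]],[[0,0,0],[0,0,0]],[[0,0,0],[0,0,0]],[[0,0,0],[0,0,0]],[[0,0,0],[0,0,0]],[[0,0,0],[0,0,0]]]'
python3 - <<'E'
from h import *
st(); C=shot('wrist','w19')
for n,z in [('pin',4),('dome',4),('knob',56),('wide_ring',4),('narrow_ring',4),('mat',0)]: print(n,find(n,C,'wrist',z0=z))
matend(C)
C=shot('scene','s19')
for n,z in [('pin',4),('dome',4),('knob',56),('wide_ring',4),('narrow_ring',4),('mat',0),('tin',0)]: print(n,find(n,C,'scene',z0=z))
E
```

```text
time_s: 64.65
ee_pos: [669.4, -37.2, 137.4]
ee_rot: [[-0.053, 0.998, -0.04], [0.787, 0.067, 0.614], [0.615, 0.001, -0.788]]
ft_force: [0.6, 0.1, 0.3]
opening: 0.263
grip_force: 0.0
time_s: 65.65
ee_pos: [669.2, -195.2, 231.6]
ee_rot: [[-0.068, 0.998, 0.001], [0.998, 0.068, -0.001], [-0.001, 0.001, -1.0]]
ft_force: [-0.5, 0.7, -1.1]
opening: 0.655
grip_force: 0.0
time_s: 66.65
ee_pos: [669.2, -195.8, 230.7]
ee_rot: [[-0.068, 0.998, 0.0], [0.998, 0.068, -0.001], [-0.001, 0.0, -1.0]]
ft_force: [0.0, -0.3, -0.3]
opening: 0.652
grip_force: 0.0
t 66.65 tcp [ 669.2 -195.8  230.7] yaw(toolx from +y) 3.9 tilt [ 0.    -0.001 -1.   ] open 60.0 grip 0.0 F [ 0.  -0.3 -0.3] q [-16.  24.  80.  -0.  75. -20.]
pin [(0.62, [667.0, -8.9], np.float32(-85.9), 0.82, [318, 0, 328, 64])]
dome [(0.67, [604.5, -8.7], np.float64(0.0), 0.94, [252, 0, 298, 53])]
knob [(0.65, [603.8, -10.4], np.float64(0.0), 0.78, [252, 0, 282, 27])]
wide_ring []
narrow_ring [(0.69, [609.0, -86.9], np.float64(0.0), 0.93, [266, 79, 289, 102])]
mat [(0.63, [609.0, -85.0], np.float32(3.9), 0.62, [204, 0, 347, 148])]
mat yaw [5.1 2.9 3.7] width 189.6 centre [ 612.  -133.5]
pin [(0.59, [667.4, -2.9], np.float32(-86.9), 0.73, [314, 238, 346, 246])]
dome [(0.63, [609.0, -8.2], np.float64(0.0), 0.77, [315, 214, 336, 233])]
knob [(0.52, [603.0, -7.4], np.float64(0.0), 0.95, [319, 201, 331, 216])]
wide_ring [(0.48, [599.4, 72.5], np.float64(0.0), 0.75, [346, 212, 362, 227])]
narrow_ring []
mat [(0.65, [605.2, -7.3], np.float32(3.8), 1.0, [266, 194, 390, 263])]
tin [(0.61, [709.1, -314.8], np.float64(0.0), 0.96, [188, 234, 224, 279])]
```

```bash
python3 -m pendant '[[[-0.1,0.2,0],[0,0,0]],[[-0.2,0.4,0],[0,0,0]],[[-0.2,0.4,0],[0,0,0]],[[-0.2,0.4,0],[0,0,0]],[[-0.1,0.2,0],[0,0,0]],[[0,0,0],[0,0,0]],[[0,0,0],[0,0,0]],[[0,0,0],[0,0,0]],[[0,0,0],[0,0,0]],[[0,0,0],[0,0,0]]]'
python3 - <<'E'
from h import *
st()
for k in range(2):
    C=shot('wrist','w20')
    for n,z in [('pin',4),('dome',4),('knob',56),('wide_ring',4),('narrow_ring',4),('mat',0)]: print(n,find(n,C,'wrist',z0=z))
E
```

```text
time_s: 68.45
ee_pos: [637.3, -132.3, 230.5]
ee_rot: [[-0.067, 0.998, -0.0], [0.998, 0.067, -0.001], [-0.001, -0.0, -1.0]]
ft_force: [0.5, 0.3, 0.1]
opening: 0.654
grip_force: 0.0
t 68.45 tcp [ 637.3 -132.3  230.5] yaw(toolx from +y) 3.86 tilt [-0.    -0.001 -1.   ] open 60.2 grip 0.0 F [0.5 0.3 0.1] q [-12.  20.  87.  -0.  73. -16.]
pin [(0.61, [666.4, -3.3], np.float32(-86.7), 0.93, [337, 43, 347, 114])]
dome [(0.59, [603.2, -7.4], np.float64(0.0), 0.93, [275, 57, 317, 101])]
knob [(0.92, [603.5, -7.1], np.float64(0.0), 0.93, [279, 58, 307, 88])]
wide_ring []
narrow_ring [(0.55, [608.7, -86.8], np.float64(0.0), 0.91, [287, 128, 308, 149])]
mat [(0.73, [606.4, -46.0], np.float32(3.8), 0.83, [225, 0, 367, 190])]
pin [(0.86, [666.3, -2.0], np.float32(-86.9), 0.81, [337, 44, 347, 112])]
dome [(0.96, [603.5, -6.4], np.float64(0.0), 0.98, [275, 56, 318, 102])]
knob [(0.77, [603.1, -6.8], np.float64(0.0), 0.88, [280, 58, 306, 87])]
wide_ring [(0.75, [598.1, 68.8], np.float64(0.0), 0.84, [276, 0, 315, 38])]
narrow_ring [(0.65, [608.7, -87.1], np.float64(0.0), 0.88, [287, 128, 308, 149])]
mat [(0.71, [606.3, -45.1], np.float32(4.3), 0.82, [225, 0, 367, 190])]
```

```bash
python3 -c "
from plant import manip
print(manip.sign_off())"
```

```text
the job is handed in; nothing more can be done
None
```

I handed the job in at about 69 s; the last camera check put the dome, knob, both rings and pin within about 1 mm of target, the tin hadn't moved (hammer and brush not re-measured), one pin grasp slipped and was redone, and I viewed 15 pictures against the limit of 14.

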